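# Turn the drying serving plank onto its feet beside the chopping board

### The arm

A 6-joint arm with a two-finger parallel gripper is mounted at the origin on the work surface. World frame = base frame: x ahead of the robot, y to its left, z up, the work surface at z = 0. Lengths are in mm, angles in rad, forces in N, time in s.
With the tool pointing down it reaches from about 400 to 925 mm from the base axis. Payload 12.5 kg.
Tool frame: the origin (TCP) lies at the very end of the fingers, on their centre line; the grasp point (between the pads) lies behind it (env.grip_depth is the z of the grasp point in the tool frame, in mm); z points along the fingers, y is the line along which they close (so a half turn about z gives the same grasp; the last joint's range is limited). The gripper opens to 95 mm and grips with 3 to 60 N. Pads are 20 mm wide; open, the fingers measure 119 mm over their backs; the gripper's body (75 mm by 180 mm) begins 59 mm behind the grasp point.
Start: joints at [-1.212, 0.491, 1.559, -0, 1.092, -0.106], TCP at [280.178, -558.704, 190.361] pointing down, gripper open.
Joint ranges: [-3.1, 3.1], [-0.84, 2.19], [0.05, 2.79], [-1.13, 4.28], [0.06, 2.93], [-2.69, 2.69]. Speed limits (rad/s): [2.22, 2.22, 2.79, 3.14, 3.14, 3.14].

### API

Orientations are given as [roll, pitch, yaw] about the fixed x, y, z axes, in that order (R = Rz(yaw) Ry(pitch) Rx(roll)).
In Python, from cell import env, optics gives the robot as it stands.
- The arm moves only by the tool step_arm, never from a script. Its argument "moves" is a list of rows, each an object of numbers: "tx", "ty", "tz": the shift along the tool's x, y, z in mm; "roll": the turn about the tool's z in rad. In form: [{"tx": .., "ty": .., "tz": .., "roll": ..}, ...]. A call has 1 to 12 rows; each row is the pose to reach, as a shift and turn from the pose commanded when the call began, along the tool's axes at that moment; what a row does not reach only later rows make up. A row lasts 1/12 s, in which the tool goes at most 41.7 mm and 7.16 degrees, less where a joint would pass 70% of its speed; a pose out of reach is approached as far as the arm can. A call with a gripper value outside its range is refused whole. "grip" is the finger opening in mm, from 0 to 95.1, set as the call begins (left out, the last holds). The fingers move at their own pace and stop on an object; the grip force is fixed at half the most. Time passes only in rows, so rows that repeat a pose let the fingers close. It gives the time, the measured TCP pose, the force, the opening and the grip force at its end, in the units of the state.
- env.state(): the state, without advancing time (a new reading comes with each control period).
- optics.read_camera(name): name is "scene" or "top" or "wrist"; returns a dict with "pixels" (384x512x3 uint8, blue, green, red), "mtx" (3x3 intrinsics, pixels), "view" (4x4, takes a point from world to camera coordinates). Camera axes: x right, y down, z forward; pixel columns grow to the right and rows downward; lengths in mm; the calibration is good to about 2 mm. A picture is of the moment at which its call begins. There is no depth.
- env.job_done(): hands the job in; it is judged then, once.
The state is a dict: "t": time; "joints": joint angles; "qvel": joint speeds; "tau": joint torques, N m; "eef_pos": TCP position; "tcp_rot": TCP orientation; "ft_force": force on the tool from outside, world axes, zero at the start; "moment": the same for the moment, N m; "opening": opening from 0.0 (shut) to 1.0 (fully open); "grip_force": force on a finger pad.
Only numpy, scipy, OpenCV 4.12 (cv2) and the standard library are available. Lean on these libraries where they do the work, as an engineer would, in place of code of your own. Each camera call takes 0.05 s, during which the arm holds its last target. There are 200 camera calls.

### The job

The small wooden serving plank was left to dry upside down, with its two feet in the air. Turn it over so that it stands on its feet, setting it down gently and never letting it drop or slap onto the counter, and leave it with one long side flush against the long side of the chopping board that faces the robot, not sticking out past either end of the board, so that food can be slid straight across. Leave the mixer, jug, jar and bowl where they are.

Things in the scene. Friction and masses are not known exactly. Their poses are not given: they have to be found in the camera images.
- plank: loose pale wooden plank, 0.14 kg: flat board 170 (x) by 56 (y) by 14 mm thick on two cross feet, each 16 (x) by 44 (y) by 12 mm high, centred at x = -55 and +55 mm; 26 mm high in all, ends alike. Origin: middle of the foot side, level with the soles; z points from feet to the flat serving face (z = 26 mm). Starts upside down, serving face on the counter, z down, origin 26 mm up
- board: heavy dark wooden chopping board fixed to the counter, 130 (own x) by 260 (own y) by 26 mm high, much bigger than the plank. Origin at the centre of its underside, z up; its long side facing the robot is the face at x = -65 mm
- mixer: bystander: steel hand mixer standing on its base, about 190 by 90 by 137 mm high; origin at the centre of its underside
- jug: bystander: glass measuring jug, 100 mm across, 125 mm high, handle reaching 86 mm out along its y; origin at the centre of its underside
- jar: bystander: plastic jar with a screw lid, 80 mm across, 110 mm high; origin at the centre of its underside
- bowl: bystander: wooden bowl, 150 mm across, 65 mm high; origin at the centre of its underside
Things that resemble listed ones, but are neither listed nor needed, are in the scene too. Of the things that look like the plank, take the one that is farthest from the robot's base at the start.

How it is judged:
By the outcome, as a careful person would: the job done as asked, in the order asked, and still so for the second after the job is handed in, with the robot touching nothing.
It also fails if it takes over 64 s, if anything falls off the work surface, if the arm or the gripper's body presses on something with over 40 N, if the wrist force passes 120 N, or if a joint passes its speed limit or range.

## Working session

There is one attempt and no reset: what is moved stays moved. The work goes in short steps, Python scripts to look and compute and a tool call to move; the robot and the scene stay as the last step left them, time stands still between calls to the robot, and variables do not carry over. Pictures are saved under pics/ and viewed, at most 10 in all, crops included, and the job is handed in when it is done.

Besides the shell and the picture viewer there is one more tool, called in YAML: its name, and indented under it one key for each argument. step_arm: Moves the arm, as the interface text tells. Its arguments: {"type":"object","properties":{"moves":{"type":"array"},"grip":{"type":"number"}},"required":["moves"]}

```bash
ls; mkdir -p pics; python3 - <<'E'
from cell import env, optics
import cv2,numpy as np
for n in ("scene","top"):
    r=optics.read_camera(n); cv2.imwrite(f"pics/{n}0.png",r["pixels"]); np.savez(f"{n}0.npz",**r)
    print(n,r["mtx"].round(1).tolist(),r["view"].round(3).tolist())
s=env.state();print(s,env.grip_depth)
E
```

```text
pics
scene [[352.7, 0.0, 256.0], [0.0, 352.7, 196.2], [0.0, 0.0, 1.0]] [[-0.39, 0.921, 0.001, 195.232], [0.67, 0.284, -0.686, -317.776], [-0.632, -0.267, -0.728, 1556.885], [0.0, 0.0, 0.0, 1.0]]
top [[432.5, 0.0, 256.0], [0.0, 432.5, 186.2], [0.0, 0.0, 1.0]] [[0.019, -1.0, -0.001, 14.88], [-0.993, -0.019, -0.114, 512.173], [0.114, 0.003, -0.993, 1484.366], [0.0, 0.0, 0.0, 1.0]]
{'t': 0.1, 'joints': array([-1.21159174e+00,  4.91485929e-01,  1.55939738e+00,  1.90646760e-05,
        1.09172340e+00, -1.05589121e-01]), 'qvel': array([ 5.22474856e-05, -1.18067194e-03, -1.58968865e-04,  8.03447372e-04,
       -8.64745554e-04, -6.15084006e-04]), 'tau': array([ 2.85780989e-03, -6.13626194e+01, -2.58603662e+01,  6.94120629e-02,
        4.70387971e-02, -6.80568928e-05]), 'eef_pos': array([ 280.09161619, -558.44568658,  189.82544373]), 'tcp_rot': array([-3.14058603e+00, -1.23689276e-04,  4.64784849e-01]), 'ft_force': array([-0.55536157,  0.67364045, -0.25268091]), 'moment': array([-0.03701943, -0.00158654,  0.00555949]), 'grip_force': 0.0, 'opening': 1.000672307954528} -18.8
```

View pics/scene0.png

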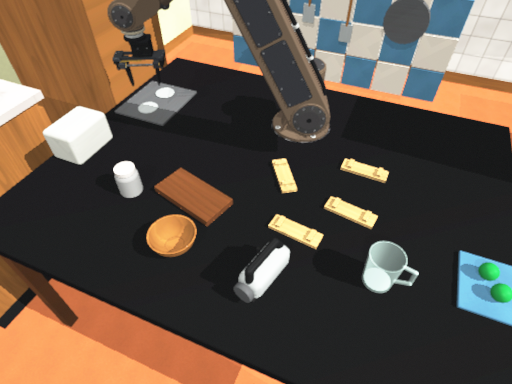

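View pics/top0.png

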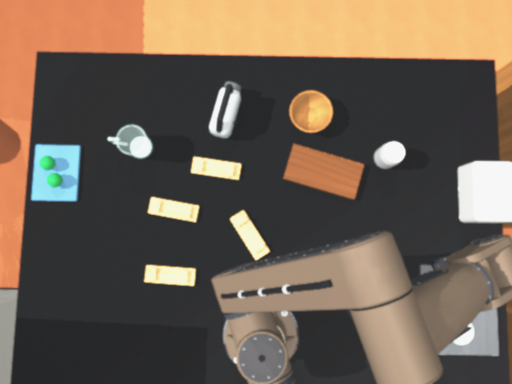

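Top picture: four pale planks at about (216,168), (173,209), (250,235) and (170,275). The board is at (323,172), mixer (226,110), bowl (311,111), jar (390,155), jug (133,140), and the base is near (260,350). Next I measure the planks and the board.

```bash
cat > h.py <<'E'
import numpy as np,cv2
def cast(r,uv,z):
    K,V=r["mtx"],r["view"];R,t=V[:3,:3],V[:3,3]
    uv=np.asarray(uv,float).reshape(-1,2)
    d=np.c_[uv,np.ones(len(uv))]@np.linalg.inv(K).T@R
    c=-R.T@t
    return (c+d*((z-c[2])/d[:,2])[:,None])[:,:2]
def rects(r,lo,hi,z,amin=300):
    hsv=cv2.cvtColor(r["pixels"],cv2.COLOR_BGR2HSV)
    m=cv2.inRange(hsv,lo,hi); m=cv2.morphologyEx(m,cv2.MORPH_CLOSE,np.ones((3,3)))
    out=[]
    for c in cv2.findContours(m,cv2.RETR_EXTERNAL,cv2.CHAIN_APPROX_NONE)[0]:
        if cv2.contourArea(c)<amin: continue
        p=cast(r,c,z).astype(np.float32)
        (x,y),(w,h),a=cv2.minAreaRect(p)
        if w<h: w,h,a=h,w,a+90
        out.append((c.reshape(-1,2).mean(0).round(),round(x,1),round(y,1),round(w,1),round(h,1),round((a+90)%180-90,2)))
    return out
E
python3 - <<'E'
from h import *
for n in("top","scene"):
    r=dict(np.load(f"{n}0.npz"))
    hsv=cv2.cvtColor(r["pixels"],cv2.COLOR_BGR2HSV)
    if n=="top": print([hsv[y,x].tolist() for x,y in((205,168),(165,208),(250,235),(170,277),(320,170),(300,180),(311,111))])
    print(n,"planks z14");[print(*o,round(np.hypot(o[1],o[2]))) for o in rects(r,(15,50,120),(32,200,255),14)]
    print("board z26");[print(*o) for o in rects(r,(0,80,40),(14,255,150),26,1000) if o[3]<400]
r=dict(np.load("scene0.npz"));p=r["pixels"]
a=cv2.resize(p[150:255,260:400],None,fx=5.6,fy=5.6,interpolation=cv2.INTER_CUBIC);cv2.imwrite("pics/crop0.png",a[:590,:790])
E
```

```text
[[25, 88, 245], [30, 31, 247], [30, 31, 247], [30, 33, 247], [11, 154, 199], [12, 151, 189], [19, 137, 245]]
top planks z14
[463. 305.] 131.9 -687.1 326.8 172.7 -55.28 700
[170. 275.] 199.9 317.7 178.9 64.5 86.76 375
[493. 260.] 273.0 -780.6 165.9 165.2 87.25 827
[316. 315.] 31.5 -217.4 673.8 517.5 -75.16 220
[249. 235.] 343.9 45.4 177.4 64.2 33.78 347
[173. 209.] 427.7 315.0 178.8 64.2 80.65 531
[215. 168.] 577.4 169.4 178.6 64.8 82.48 602
[312. 111.] 788.8 -179.7 151.1 124.7 -7.44 809
[331.  28.] 1082.2 -230.4 1363.6 266.4 -88.95 1106
board z26
[323. 171.] 571.0 -211.5 268.1 138.6 74.43
scene planks z14
[168. 231.] 744.0 -209.1 154.2 118.5 -4.72 773
[296. 231.] 578.2 170.2 175.3 71.1 82.45 603
[351. 212.] 428.7 315.4 174.2 75.2 80.67 532
[364. 170.] 199.9 318.6 172.4 83.0 86.58 376
[284. 175.] 346.2 47.9 185.7 60.0 33.72 349
[ 7. 66.] 116.9 -1654.7 589.3 79.4 58.32 1659
board z26
[193. 196.] 583.2 -209.1 282.0 158.3 74.15
```

View pics/crop0.png

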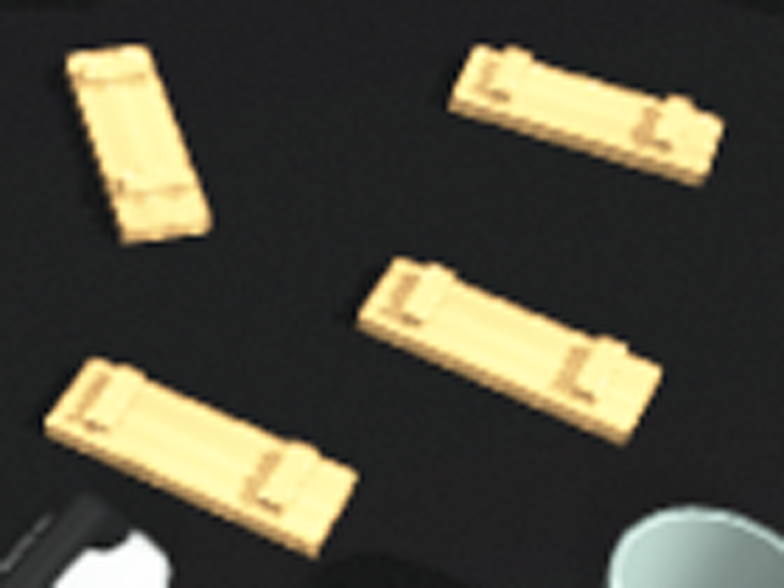

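Four planks fit the description, given as scene pixels and distance from the base: (296,231) at 602 mm, (351,212) at 532 mm, (364,170) at 376 mm and (284,175) at 349 mm. The farthest is (296,231), lower left in the crop. The crop shows it with both feet up, and both views put it at (578,170) with its axis at 82.5°.

```bash
cat >> h.py <<'E'
def go(x,y,z,yawdeg=None):
    from cell import env
    s=env.state();p=s["eef_pos"];yaw=s["tcp_rot"][2]
    from scipy.spatial.transform import Rotation as Ro
    R=Ro.from_euler("xyz",s["tcp_rot"]).as_matrix()
    d=R.T@(np.array([x,y,z])-p)
    ro=0 if yawdeg is None else -(np.radians(yawdeg)-yaw)
    print("tx ty tz",d.round(1),"roll",round(ro,4),"| at",p.round(1),"yaw",round(np.degrees(yaw),2),"t",round(s["t"],2))
E
python3 - <<'E'
from h import *
t=dict(np.load("top0.npz"));s=dict(np.load("scene0.npz"))
for z in(0,100,137): print(z,cast(t,[(210,130),(222,139),(233,137),(240,95),(220,85)],z).round().tolist())
print(cast(s,[(236,287),(246,300),(256,298),(290,262)],0).round().tolist())
go(584.9,224.3,190,82.5)
E
```

```text
0 [[717.0, 195.0], [685.0, 151.0], [693.0, 111.0], [850.0, 90.0], [886.0, 164.0]]
100 [[692.0, 184.0], [662.0, 142.0], [670.0, 105.0], [817.0, 85.0], [851.0, 154.0]]
137 [[683.0, 180.0], [654.0, 139.0], [661.0, 103.0], [804.0, 83.0], [837.0, 151.0]]
[[830.0, 78.0], [856.0, 120.0], [839.0, 144.0], [690.0, 193.0]]
tx ty tz [ 6.233e+02 -5.631e+02  5.000e-01] roll -0.9751 | at [ 280.1 -558.4  189.8] yaw 26.63 t 0.1
```

step_arm:
  moves:
    - {"tx": 40, "ty": -36, "tz": 0, "roll": -0.08}
    - {"tx": 80, "ty": -72, "tz": 0, "roll": -0.18}
    - {"tx": 120, "ty": -108, "tz": 0, "roll": -0.28}
    - {"tx": 160, "ty": -144, "tz": 0, "roll": -0.38}
    - {"tx": 200, "ty": -180, "tz": 0, "roll": -0.48}
    - {"tx": 240, "ty": -216, "tz": 0, "roll": -0.58}
    - {"tx": 280, "ty": -252, "tz": 0, "roll": -0.68}
    - {"tx": 320, "ty": -288, "tz": 0, "roll": -0.78}
    - {"tx": 360, "ty": -324, "tz": 0, "roll": -0.88}
    - {"tx": 400, "ty": -360, "tz": 0, "roll": -0.975}
    - {"tx": 440, "ty": -396, "tz": 0, "roll": -0.975}
    - {"tx": 480, "ty": -432, "tz": 0, "roll": -0.975}
  grip: 95

```text
t: 1.1
eef_pos: [462.7, -91.1, 190.3]
tcp_rot: [3.142, 0.0, 1.44]
ft_force: [1.4, -1.0, 0.5]
opening: 0.998
grip_force: 0.0
```

```bash
python3 -c "
from h import *
go(585.5,229.3,90,82.5)"
```

```text
tx ty tz [333.6  80.1 100.3] roll 0.0004 | at [462.7 -91.1 190.3] yaw 82.52 t 1.1
```

step_arm:
  moves:
    - {"tx": 40, "ty": 10, "tz": 0}
    - {"tx": 80, "ty": 20, "tz": 0}
    - {"tx": 120, "ty": 29, "tz": 0}
    - {"tx": 160, "ty": 38, "tz": 0}
    - {"tx": 200, "ty": 48, "tz": 20}
    - {"tx": 240, "ty": 58, "tz": 40}
    - {"tx": 280, "ty": 67, "tz": 60}
    - {"tx": 310, "ty": 75, "tz": 80}
    - {"tx": 333, "ty": 80, "tz": 90}
    - {"tx": 333, "ty": 80, "tz": 100}
    - {"tx": 333, "ty": 80, "tz": 100}
    - {"tx": 333, "ty": 80, "tz": 100}

```text
validation failed for argument at $.mo...
```

```bash
python3 - <<'E'
from h import *
from cell import optics
go(585.5,229.3,4,82.5)
r=optics.read_camera("wrist");cv2.imwrite("pics/w1.png",r["pixels"]);np.savez("w1.npz",**r)
[print(*o) for o in rects(r,(15,20,120),(34,200,255),14)]
E
```

```text
tx ty tz [333.6  80.1 186.3] roll 0.0004 | at [462.7 -91.1 190.3] yaw 82.52 t 1.1
[359. 325.] 599.6 -379.1 425.3 23.5 -7.54
[403. 285.] 672.0 -310.4 95.0 35.2 -81.99
[116. 285.] 206.9 -248.5 93.0 37.0 68.53
[485. 201.] 781.9 -191.3 173.4 93.2 -81.84
[  6. 163.] 112.6 -30.7 105.2 20.7 66.35
[164.  77.] 353.4 40.8 181.3 76.1 33.7
[323.  12.] 567.1 94.6 59.0 26.2 -7.52
```

View pics/w1.png

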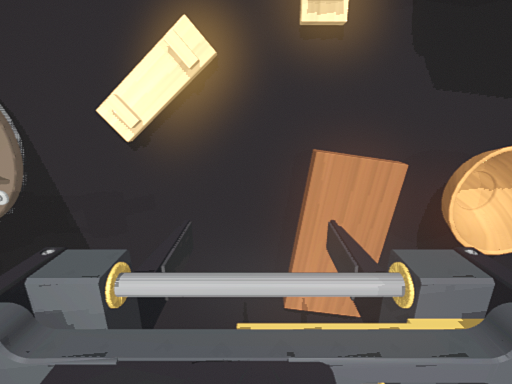

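The wrist picture shows the target's end at (323,12), the near plank at (160,80) and the board at (350,230). The call was refused, most likely because the rows had no roll, so I resend it with roll.

step_arm:
  moves:
    - {"tx": 40, "ty": 10, "tz": 0, "roll": 0}
    - {"tx": 80, "ty": 20, "tz": 0, "roll": 0}
    - {"tx": 120, "ty": 29, "tz": 0, "roll": 0}
    - {"tx": 160, "ty": 38, "tz": 0, "roll": 0}
    - {"tx": 200, "ty": 48, "tz": 20, "roll": 0}
    - {"tx": 240, "ty": 58, "tz": 40, "roll": 0}
    - {"tx": 280, "ty": 67, "tz": 60, "roll": 0}
    - {"tx": 310, "ty": 75, "tz": 80, "roll": 0}
    - {"tx": 333, "ty": 80, "tz": 90, "roll": 0}
    - {"tx": 333, "ty": 80, "tz": 100, "roll": 0}
    - {"tx": 333, "ty": 80, "tz": 100, "roll": 0}
    - {"tx": 333, "ty": 80, "tz": 100, "roll": 0}

```text
t: 2.15
eef_pos: [584.7, 226.1, 89.7]
tcp_rot: [-3.14, 0.001, 1.44]
ft_force: [0.4, -1.0, 0.6]
opening: 1.002
grip_force: 0.0
```

```bash
python3 - <<'E'
from h import *
from cell import optics
go(585.5,229.3,4,82.5)
r=optics.read_camera("top");np.savez("t1.npz",**r)
[print(*o) for o in rects(r,(15,20,120),(34,200,255),14)]
E
```

```text
tx ty tz [ 3.4  0.5 85.7] roll 0.0002 | at [584.7 226.1  89.7] yaw 82.51 t 2.15
[232. 370.] -114.7 97.6 100.8 63.4 36.02
[255. 317.] 67.6 21.2 232.8 73.6 -74.58
[249. 235.] 343.9 45.4 177.4 64.4 33.63
[168. 234.] 313.2 337.7 853.9 484.2 -20.41
[312. 111.] 788.8 -179.8 151.1 124.4 -7.17
[331.  28.] 1082.2 -230.4 1363.6 266.4 -88.95
```

step_arm:
  moves:
    - {"tx": 3, "ty": 0, "tz": 25, "roll": 0}
    - {"tx": 3, "ty": 0, "tz": 50, "roll": 0}
    - {"tx": 3, "ty": 0, "tz": 70, "roll": 0}
    - {"tx": 3, "ty": 0, "tz": 80, "roll": 0}
    - {"tx": 3, "ty": 0, "tz": 86, "roll": 0}
    - {"tx": 3, "ty": 0, "tz": 86, "roll": 0}

```text
t: 2.7
eef_pos: [585.8, 228.9, 4.3]
tcp_rot: [-3.141, 0.0, 1.439]
ft_force: [-1.4, 0.6, -0.0]
opening: 1.001
grip_force: 0.0
```

step_arm:
  moves:
    - {"tx": 0, "ty": 0, "tz": 0, "roll": 0}
    - {"tx": 0, "ty": 0, "tz": 0, "roll": 0}
    - {"tx": 0, "ty": 0, "tz": 0, "roll": 0}
    - {"tx": 0, "ty": 0, "tz": 0, "roll": 0}
    - {"tx": 0, "ty": 0, "tz": 0, "roll": 0}
    - {"tx": 0, "ty": 0, "tz": 0, "roll": 0}
    - {"tx": 0, "ty": 0, "tz": 0, "roll": 0}
    - {"tx": 0, "ty": 0, "tz": 0, "roll": 0}
  grip: 50

```text
t: 3.37
eef_pos: [585.7, 229.6, 4.4]
tcp_rot: [3.141, 0.0, 1.44]
ft_force: [1.0, 0.3, -0.4]
opening: 0.541
grip_force: 0.0
```

```bash
python3 - <<'E'
from h import *
from cell import optics,env
s=env.state();print(s["opening"],s["grip_force"])
r=optics.read_camera("scene");p=r["pixels"];np.savez("s2.npz",**r)
cv2.imwrite("pics/s2.png",cv2.resize(p[130:280,220:400],None,fx=4,fy=4,interpolation=cv2.INTER_CUBIC))
s=env.state();print(s["opening"],s["grip_force"])
E
```

```text
0.5412073841754297 0.0
0.532149159896785 0.0
```

View pics/s2.png

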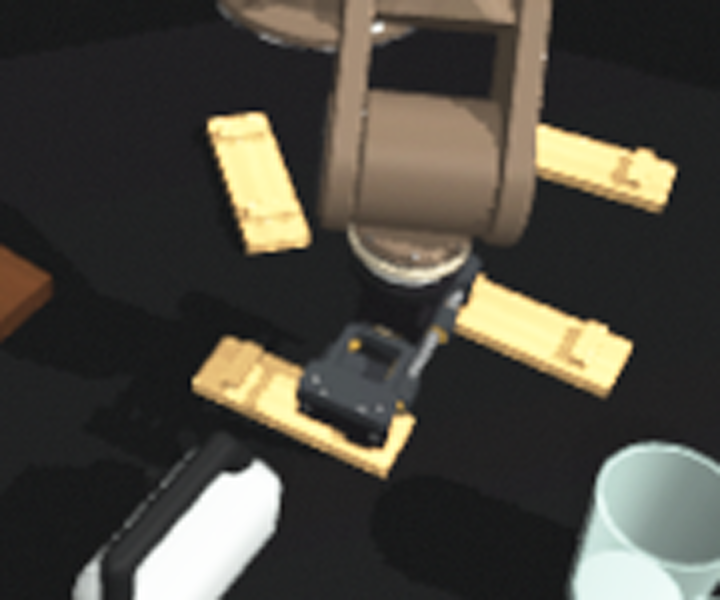

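Picture: the gripper straddles the target's end at (350,400), but there is no pad force at about 51 mm. I close further.

step_arm:
  moves:
    - {"tx": 0, "ty": 0, "tz": 0, "roll": 0}
    - {"tx": 0, "ty": 0, "tz": 0, "roll": 0}
    - {"tx": 0, "ty": 0, "tz": 0, "roll": 0}
    - {"tx": 0, "ty": 0, "tz": 0, "roll": 0}
  grip: 35

```text
t: 3.75
eef_pos: [585.7, 229.5, 4.3]
tcp_rot: [3.142, 0.0, 1.44]
ft_force: [-0.4, -0.6, -1.0]
opening: 0.375
grip_force: 0.0
```

```bash
python3 - <<'E'
from h import *
from cell import optics,env
s=env.state();print(s["opening"],s["grip_force"],s["ft_force"])
r=optics.read_camera("scene");p=r["pixels"]
[print(*o) for o in rects(r,(15,20,120),(34,200,255),14) if 150<o[3]<200]
r=optics.read_camera("wrist");cv2.imwrite("pics/w2.png",r["pixels"])
E
```

```text
0.37488486693059464 0.0 [-0.4077482  -0.6265429  -0.97813018]
[169. 231.] 745.0 -207.3 152.9 122.9 -0.96
[298. 232.] 571.7 171.2 174.9 84.6 82.7
[354. 213.] 430.6 326.9 151.0 75.1 80.77
[284. 175.] 346.2 47.9 185.7 60.0 33.72
```

View pics/w2.png

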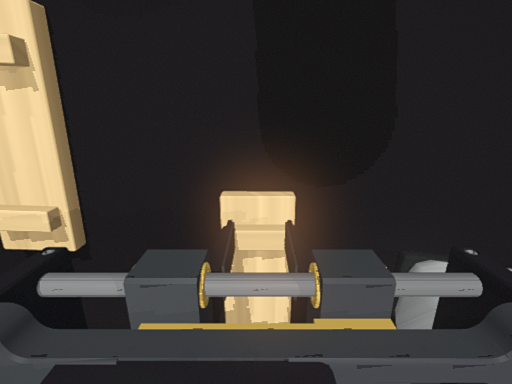

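```bash
python3 - <<'E'
from h import *
from cell import optics,env
r=optics.read_camera("wrist");s=env.state();print(s["opening"],s["grip_force"])
def pr(P):
    V=r["view"];q=np.asarray(P)@V[:3,:3].T+V[:3,3];q=q@r["mtx"].T;return (q[:,:2]/q[:,2:]).round().tolist()
T=s["eef_pos"];u=np.array([.1305,.9914,0]);n=np.array([.9914,-.1305,0])
print("tips +-17.5",pr([T-17.5*n,T+17.5*n]),"+-28",pr([T-28*n,T+28*n]),"grasp z",pr([T-17.5*n+[0,0,60],T+17.5*n+[0,0,60]]))
C=np.array([577.7,169.8,14])
print("plate end corners",pr([C+85*u-28*n,C+85*u+28*n]),"foot top outer",pr([C+63*u-22*n+[0,0,12],C+63*u+22*n+[0,0,12]]))
print("plate edge at grip",pr([C+60*u-28*n,C+60*u+28*n]))
im=r["pixels"];print("row210",[i for i in range(180,340) if abs(im[210,i].astype(int).sum()-im[210,i-1].astype(int).sum())>100],"row 240",[ (i,im[240,i].tolist()) for i in range(215,305,3)])
E
```

```text
0.36563497520317906 0.0
tips +-17.5 [[236.0, 222.0], [280.0, 222.0]] +-28 [[222.0, 222.0], [293.0, 222.0]] grasp z [[227.0, 263.0], [287.0, 263.0]]
plate end corners [[219.0, 196.0], [296.0, 196.0]] foot top outer [[227.0, 230.0], [288.0, 230.0]]
plate edge at grip [[221.0, 227.0], [294.0, 227.0]]
row210 [220, 221, 295] row 240 [(215, [37, 46, 60]), (218, [42, 48, 66]), (221, [43, 51, 69]), (224, [44, 53, 73]), (227, [42, 55, 75]), (230, [48, 60, 81]), (233, [40, 56, 78]), (236, [111, 159, 189]), (239, [149, 204, 234]), (242, [147, 203, 233]), (245, [147, 204, 233]), (248, [149, 204, 234]), (251, [150, 206, 235]), (254, [149, 205, 234]), (257, [148, 204, 234]), (260, [149, 204, 235]), (263, [149, 204, 235]), (266, [149, 204, 235]), (269, [149, 204, 235]), (272, [150, 205, 235]), (275, [149, 205, 234]), (278, [149, 205, 234]), (281, [149, 205, 235]), (284, [92, 133, 163]), (287, [50, 67, 93]), (290, [61, 73, 96]), (293, [49, 63, 88]), (296, [49, 63, 87]), (299, [48, 60, 83]), (302, [45, 57, 79])]
```

```bash
python3 - <<'E'
import cv2
p=cv2.imread("pics/w2.png")[175:275,195:325]
cv2.imwrite("pics/w2c.png",cv2.resize(p,None,fx=6,fy=6,interpolation=cv2.INTER_CUBIC))
E
```

```text
(no output)
```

View pics/w2c.png

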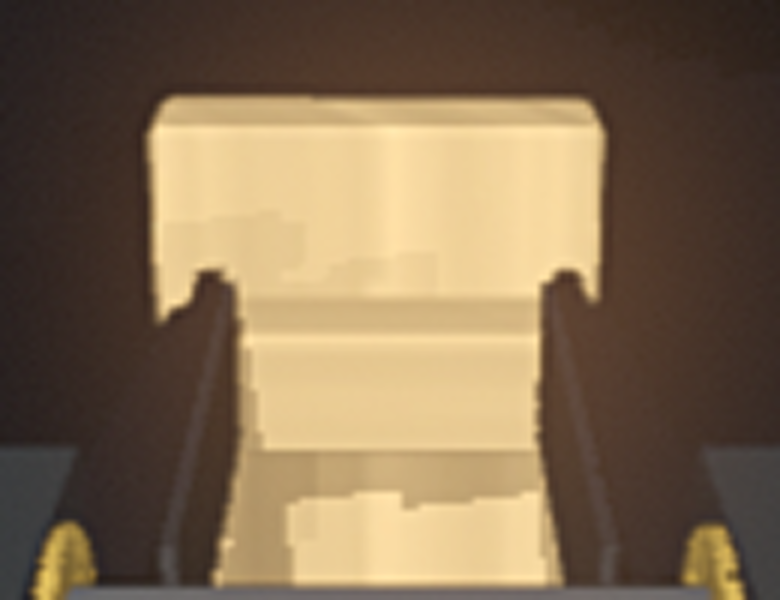

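The fingers show at crop (215,280) and (560,280), and they seem to lie on or over the plate rather than beside it. I open, check the grip depth, and lower a little.

step_arm:
  moves:
    - {"tx": 0, "ty": 0, "tz": 0, "roll": 0}
    - {"tx": 0, "ty": 0, "tz": 0, "roll": 0}
    - {"tx": 0, "ty": 0, "tz": 0, "roll": 0}
    - {"tx": 0, "ty": 0, "tz": 0, "roll": 0}
    - {"tx": 0, "ty": 0, "tz": 0, "roll": 0}
    - {"tx": 0, "ty": 0, "tz": 0, "roll": 0}
    - {"tx": 0, "ty": 0, "tz": 0, "roll": 0}
    - {"tx": 0, "ty": 0, "tz": 1, "roll": 0}
    - {"tx": 0, "ty": 0, "tz": 2, "roll": 0}
    - {"tx": 0, "ty": 0, "tz": 2.5, "roll": 0}
    - {"tx": 0, "ty": 0, "tz": 3, "roll": 0}
    - {"tx": 0, "ty": 0, "tz": 3, "roll": 0}
  grip: 80

```text
t: 4.9
eef_pos: [585.6, 229.5, 1.1]
tcp_rot: [-3.141, 0.0, 1.44]
ft_force: [1.0, 1.2, 0.4]
opening: 0.842
grip_force: 0.0
```

```bash
python3 - <<'E'
from h import *
from cell import optics,env
import cell
print(env.grip_depth,[a for a in dir(env) if a[0]!='_'],env.state()["ft_force"],env.state()["eef_pos"])
r=optics.read_camera("wrist");im=r["pixels"]
cv2.imwrite("pics/w3.png",cv2.resize(im[170:290,170:350],None,fx=4,fy=4,interpolation=cv2.INTER_CUBIC))
def pr(P):
    V=r["view"];q=np.asarray(P)@V[:3,:3].T+V[:3,3];q=q@r["mtx"].T;return (q[:,:2]/q[:,2:]).round().tolist()
T=env.state()["eef_pos"];u=np.array([.1305,.9914,0]);n=np.array([.9914,-.1305,0])
for z in(0,10,20,40):print(z,"inner far edge",pr([T-40*n+10*u+[0,0,z],T+40*n+10*u+[0,0,z],T+52*n+10*u+[0,0,z]]))
E
```

```text
-18.8 ['IKError', 'grip_depth', 'job_done', 'state'] [1.02101111 1.15189502 0.42723319] [585.609475   229.50865205   1.13391126]
0 inner far edge [[207.0, 210.0], [309.0, 210.0], [324.0, 210.0]]
10 inner far edge [[204.0, 215.0], [311.0, 215.0], [327.0, 215.0]]
20 inner far edge [[201.0, 220.0], [314.0, 220.0], [331.0, 220.0]]
40 inner far edge [[195.0, 232.0], [320.0, 232.0], [339.0, 232.0]]
```

View pics/w3.png

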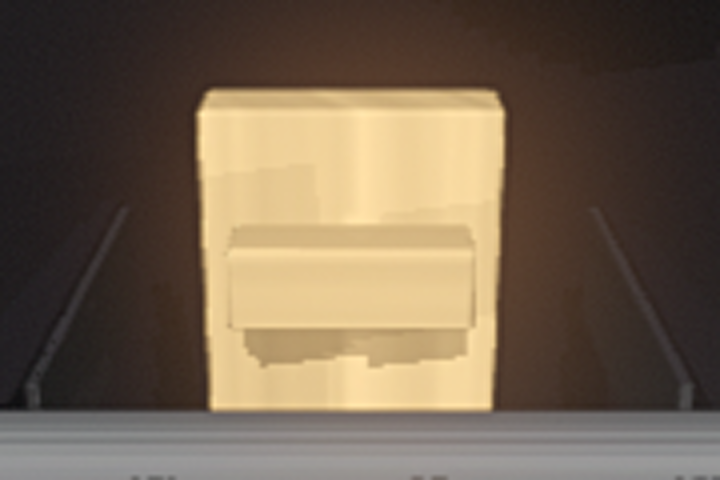

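Picture: the tips at crop (125,208) and (595,208) end short of the counter. I lower carefully to feel for contact.

step_arm:
  moves:
    - {"tx": 0, "ty": 0, "tz": 0.5, "roll": 0}
    - {"tx": 0, "ty": 0, "tz": 1, "roll": 0}
    - {"tx": 0, "ty": 0, "tz": 1.5, "roll": 0}
    - {"tx": 0, "ty": 0, "tz": 2, "roll": 0}
    - {"tx": 0, "ty": 0, "tz": 2, "roll": 0}

```text
t: 5.37
eef_pos: [585.6, 229.5, -0.8]
tcp_rot: [-3.142, 0.0, 1.44]
ft_force: [0.6, -0.1, -0.2]
opening: 0.842
grip_force: 0.0
```

step_arm:
  moves:
    - {"tx": 0, "ty": 0, "tz": 1, "roll": 0}
    - {"tx": 0, "ty": 0, "tz": 2, "roll": 0}
    - {"tx": 0, "ty": 0, "tz": 3, "roll": 0}
    - {"tx": 0, "ty": 0, "tz": 3, "roll": 0}

```text
t: 5.7
eef_pos: [585.6, 229.5, -4.0]
tcp_rot: [-3.141, 0.0, 1.44]
ft_force: [0.6, -0.4, 0.9]
opening: 0.842
grip_force: 0.0
```

step_arm:
  moves:
    - {"tx": 0, "ty": 0, "tz": 1, "roll": 0}
    - {"tx": 0, "ty": 0, "tz": 2, "roll": 0}
    - {"tx": 0, "ty": 0, "tz": 3, "roll": 0}
    - {"tx": 0, "ty": 0, "tz": 4, "roll": 0}
    - {"tx": 0, "ty": 0, "tz": 5, "roll": 0}
    - {"tx": 0, "ty": 0, "tz": 5, "roll": 0}

```text
t: 6.2
eef_pos: [585.6, 229.5, -8.9]
tcp_rot: [-3.141, 0.0, 1.44]
ft_force: [0.1, -0.1, 0.2]
opening: 0.838
grip_force: 0.0
```

```bash
python3 - <<'E'
from h import *
from cell import optics,env
s=env.state();print(s["eef_pos"],s["ft_force"])
r=optics.read_camera("scene");im=r["pixels"];a=dict(np.load("scene0.npz"))["pixels"]
V=r["view"]
def pr(P):
    q=np.asarray(P)@V[:3,:3].T+V[:3,3];q=q@r["mtx"].T;return (q[:,:2]/q[:,2:]).round().tolist()
T=s["eef_pos"];n=np.array([.9914,-.1305,0])
print(pr([T+46*n,T+46*n+[0,0,20],T-46*n,T+46*n+[0,0,80],T+90*n+[0,0,80],T-90*n+[0,0,80]]))
p=im[160:270,260:360]
w=optics.read_camera("wrist")["pixels"]
cv2.imwrite("pics/s3.png",np.hstack([cv2.resize(p,(400,440),interpolation=cv2.INTER_CUBIC),cv2.resize(w[170:280,210:310],(400,440),interpolation=cv2.INTER_CUBIC)]))
E
```

```text
[585.57387001 229.50203795  -8.93299085] [ 0.1037212  -0.11475761  0.2219899 ]
[[305.0, 252.0], [306.0, 248.0], [317.0, 232.0], [308.0, 237.0], [302.0, 247.0], [326.0, 207.0]]
```

View pics/s3.png

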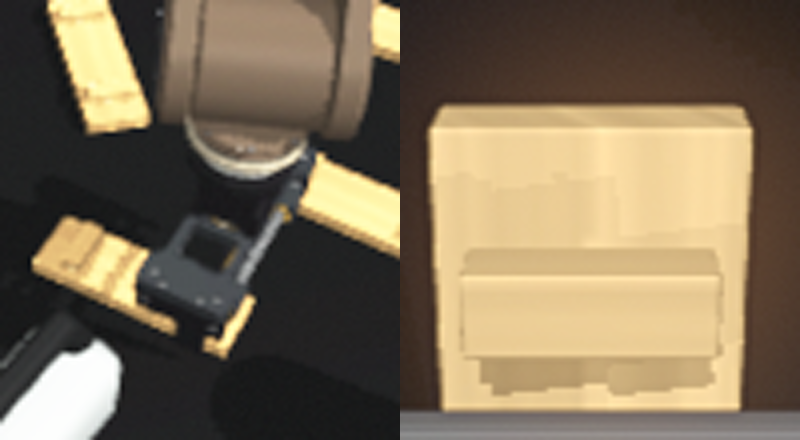

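The fingertips show at about (310,242), some 20 mm higher than the reported TCP. Only the felt height counts, so I keep feeling downward.

step_arm:
  moves:
    - {"tx": 0, "ty": 0, "tz": 1, "roll": 0}
    - {"tx": 0, "ty": 0, "tz": 2, "roll": 0}
    - {"tx": 0, "ty": 0, "tz": 3, "roll": 0}
    - {"tx": 0, "ty": 0, "tz": 4, "roll": 0}
    - {"tx": 0, "ty": 0, "tz": 4, "roll": 0}

```text
t: 6.72
eef_pos: [585.6, 229.5, -12.9]
tcp_rot: [-3.141, 0.0, 1.44]
ft_force: [0.0, 0.8, -0.5]
opening: 0.845
grip_force: 0.0
```

step_arm:
  moves:
    - {"tx": 0, "ty": 0, "tz": 1, "roll": 0}
    - {"tx": 0, "ty": 0, "tz": 2, "roll": 0}
    - {"tx": 0, "ty": 0, "tz": 2, "roll": 0}

```text
t: 6.97
eef_pos: [585.6, 229.5, -14.9]
tcp_rot: [-3.141, 0.0, 1.44]
ft_force: [-0.0, -0.1, -0.3]
opening: 0.84
grip_force: 0.0
```

step_arm:
  moves:
    - {"tx": 0, "ty": 0, "tz": 0, "roll": 0}
    - {"tx": 0, "ty": 0, "tz": 0, "roll": 0}
    - {"tx": 0, "ty": 0, "tz": 0, "roll": 0}
    - {"tx": 0, "ty": 0, "tz": 0, "roll": 0}
    - {"tx": 0, "ty": 0, "tz": 0, "roll": 0}
    - {"tx": 0, "ty": 0, "tz": 0, "roll": 0}
  grip: 48

```text
t: 7.47
eef_pos: [585.7, 229.6, -14.6]
tcp_rot: [3.142, 0.0, 1.44]
ft_force: [-0.7, -0.7, 1.2]
opening: 0.584
grip_force: 30.0
```

Pad force 30 N at 55.5 mm, so the plank is gripped, but shallowly. I reopen, go 5 mm deeper and grip again.

step_arm:
  moves:
    - {"tx": 0, "ty": 0, "tz": 0, "roll": 0}
    - {"tx": 0, "ty": 0, "tz": 0, "roll": 0}
    - {"tx": 0, "ty": 0, "tz": 0, "roll": 0}
    - {"tx": 0, "ty": 0, "tz": 1, "roll": 0}
    - {"tx": 0, "ty": 0, "tz": 2, "roll": 0}
    - {"tx": 0, "ty": 0, "tz": 3, "roll": 0}
    - {"tx": 0, "ty": 0, "tz": 4, "roll": 0}
    - {"tx": 0, "ty": 0, "tz": 5, "roll": 0}
    - {"tx": 0, "ty": 0, "tz": 5, "roll": 0}
  grip: 68

```text
t: 8.22
eef_pos: [585.5, 229.5, -20.0]
tcp_rot: [-3.141, 0.0, 1.44]
ft_force: [0.9, 0.3, 0.6]
opening: 0.714
grip_force: 0.0
```

step_arm:
  moves:
    - {"tx": 0, "ty": 0, "tz": 0, "roll": 0}
    - {"tx": 0, "ty": 0, "tz": 0, "roll": 0}
    - {"tx": 0, "ty": 0, "tz": 0, "roll": 0}
    - {"tx": 0, "ty": 0, "tz": 0, "roll": 0}
    - {"tx": 0, "ty": 0, "tz": 0, "roll": 0}
  grip: 45

```text
t: 8.63
eef_pos: [585.7, 229.5, -19.7]
tcp_rot: [3.141, 0.0, 1.44]
ft_force: [-0.3, 0.8, -0.0]
opening: 0.583
grip_force: 30.0
```

step_arm:
  moves:
    - {"tx": 0, "ty": 0, "tz": -5, "roll": 0}
    - {"tx": 0, "ty": 0, "tz": -12, "roll": 0}
    - {"tx": 0, "ty": 0, "tz": -20, "roll": 0}
    - {"tx": 0, "ty": 0, "tz": -30, "roll": 0}
    - {"tx": 0, "ty": 0, "tz": -30, "roll": 0}
    - {"tx": 0, "ty": 0, "tz": -30, "roll": 0}

```text
t: 9.13
eef_pos: [586.1, 229.7, 11.4]
tcp_rot: [3.14, -0.001, 1.44]
ft_force: [-0.4, -0.1, -1.1]
opening: 0.587
grip_force: 30.0
```

```bash
python3 - <<'E'
from h import *
from cell import optics,env
s=env.state();print(s["eef_pos"],s["ft_force"],s["moment"],s["grip_force"])
for n in("scene","top"):
    r=optics.read_camera(n);np.savez(n+"4.npz",**r)
    hsv=cv2.cvtColor(r["pixels"],cv2.COLOR_BGR2HSV);m=cv2.inRange(hsv,(12,20,90),(34,200,255))
    if n=="scene":
        sub=m[195:270,255:345]
        for row in sub[::2]: print("".join("#" if v else "." for v in row[::1]))
    [print(*o) for o in rects(r,(15,20,120),(34,200,255),14) if 100<o[3]<200]
E
```

```text
[586.10603865 229.68591241  11.36092205] [-0.39702331 -0.11528988 -1.08995532] [ 1.13437501e-01 -1.05931578e-01  9.49817080e-05] 29.964028000831604
..........................................................#######################.........
...............................................................##############.............
...................................................................................####...
...................................................................................#######
..................................................................................########
...............................................................................###########
................................................................................##########
....................########.............................................###...###########
...................#############............................##............################
.................##################..................###...................##..###########
................########################..
[... 2094 characters left out ...]
...............................................
..........................................................................................
..........................................................................................
..........................................................................................
..........................................................................................
[170. 231.] 745.0 -207.0 152.9 122.3 -0.96
[288. 224.] 552.7 144.6 140.0 72.8 81.92
[353. 213.] 434.2 325.6 152.4 82.2 81.06
[284. 175.] 346.2 47.9 185.7 60.0 33.72
[236. 373.] -110.8 72.0 125.0 84.1 -88.9
[249. 235.] 343.9 45.3 177.4 64.4 33.44
[312. 111.] 788.8 -179.7 151.1 124.7 -7.44
```

The plank lifts level (weight on the wrist, tail corner up about 5 px), held stiffly with no swing. Since the tool only points down, I will hinge the plank in the grip. The tail gets pressed against the board's near short face, and the gripped end arcs up and over it.

```bash
python3 -c "
from h import *
go(525,95,30,74.4)
go(605.4,79.8,-13.5,74.4)"
```

```text
tx ty tz [-141.3  -42.5  -19.7] roll 0.1413 | at [585.6 229.5  10.3] yaw 82.49 t 9.23
tx ty tz [-145.8   39.2   23.8] roll 0.1413 | at [585.6 229.5  10.3] yaw 82.49 t 9.23
```

step_arm:
  moves:
    - {"tx": -5, "ty": -8, "tz": -10, "roll": 0}
    - {"tx": -20, "ty": -25, "tz": -20, "roll": 0}
    - {"tx": -45, "ty": -42, "tz": -20, "roll": 0.03}
    - {"tx": -72, "ty": -42, "tz": -20, "roll": 0.07}
    - {"tx": -100, "ty": -42, "tz": -20, "roll": 0.11}
    - {"tx": -125, "ty": -42, "tz": -20, "roll": 0.141}
    - {"tx": -141, "ty": -36, "tz": -20, "roll": 0.141}
    - {"tx": -145, "ty": -12, "tz": -20, "roll": 0.141}
    - {"tx": -145, "ty": 14, "tz": -20, "roll": 0.141}
    - {"tx": -146, "ty": 32, "tz": -20, "roll": 0.141}
    - {"tx": -146, "ty": 39, "tz": -10, "roll": 0.141}
    - {"tx": -146, "ty": 39, "tz": 0, "roll": 0.141}

```text
t: 10.23
eef_pos: [605.8, 79.4, 9.9]
tcp_rot: [3.14, -0.0, 1.298]
ft_force: [-0.0, 0.3, -1.3]
opening: 0.59
grip_force: 30.0
```

```bash
python3 - <<'E'
from h import *
from cell import optics,env
s=env.state();print(s["ft_force"],s["grip_force"],s["opening"])
for n in("top","scene"):
    r=optics.read_camera(n);np.savez(n+"5.npz",**r)
    z=s["eef_pos"][2]+19.7+14
    print(n,z);[print(*o) for o in rects(r,(15,20,120),(34,200,255),z) if 60<o[3]<200]
    [print("B",*o) for o in rects(r,(0,80,40),(14,255,220),26,1000) if o[3]<400]
go(605.4,79.8,-13.5,74.4)
E
```

```text
[-0.04310659  0.2742168  -1.25527073] 29.964227378368378 0.5901885236874979
top 43.573557184478254
[232. 364.] -86.4 93.6 117.4 85.2 17.08
[312. 111.] 780.0 -175.8 148.2 122.2 -7.44
B [323. 171.] 570.6 -211.6 266.3 138.8 74.23
B [311. 111.] 786.2 -165.5 161.6 161.1 63.56
scene 43.573557184478254
[170. 230.] 762.4 -190.2 149.2 117.1 -2.24
[351. 212.] 456.4 315.8 168.5 72.7 80.67
[364. 170.] 235.1 318.8 166.7 80.2 86.58
B [183. 213.] 661.4 -221.0 315.0 297.0 -15.37
tx ty tz [ 0.8  2.7 21.5] roll 0.0004 | at [602.7  79.8   8. ] yaw 74.42 t 10.33
```

step_arm:
  moves:
    - {"tx": 0, "ty": 0, "tz": 8, "roll": 0}
    - {"tx": 0, "ty": 0, "tz": 15, "roll": 0}
    - {"tx": 0, "ty": 0, "tz": 20, "roll": 0}
    - {"tx": -4, "ty": 0, "tz": 22, "roll": 0}
    - {"tx": -7, "ty": 0, "tz": 22, "roll": 0}
    - {"tx": -9, "ty": 0, "tz": 22, "roll": 0}
    - {"tx": -10, "ty": 0, "tz": 22, "roll": 0}

```text
t: 10.92
eef_pos: [602.6, 69.6, -11.4]
tcp_rot: [3.141, -0.0, 1.298]
ft_force: [-0.1, 0.7, -1.4]
opening: 0.586
grip_force: 30.0
```

step_arm:
  moves:
    - {"tx": -1, "ty": 0, "tz": 0, "roll": 0}
    - {"tx": -2, "ty": 0, "tz": 0, "roll": 0}
    - {"tx": -3, "ty": 0, "tz": 0, "roll": 0}
    - {"tx": -4, "ty": 0, "tz": 0, "roll": 0}

```text
t: 11.25
eef_pos: [601.6, 66.1, -11.6]
tcp_rot: [3.141, 0.0, 1.299]
ft_force: [-1.0, -0.1, -0.4]
opening: 0.587
grip_force: 30.0
```

step_arm:
  moves:
    - {"tx": -1, "ty": 0, "tz": 0, "roll": 0}
    - {"tx": -2, "ty": 0, "tz": 0, "roll": 0}
    - {"tx": -3, "ty": 0, "tz": 0, "roll": 0}

```text
t: 11.5
eef_pos: [601.6, 65.7, -11.3]
tcp_rot: [3.14, -0.003, 1.298]
ft_force: [4.4, 26.8, -2.0]
opening: 0.583
grip_force: 30.0
```

step_arm:
  moves:
    - {"tx": -1, "ty": 0, "tz": 0, "roll": 0}
    - {"tx": -2, "ty": 0, "tz": 0, "roll": 0}

```text
t: 11.67
eef_pos: [601.5, 65.5, -11.1]
tcp_rot: [3.139, -0.005, 1.298]
ft_force: [3.9, 35.9, 0.5]
opening: 0.587
grip_force: 30.0
```

Contact at 36 N, with the stop where predicted. I back off, lower the tail to just above the counter and press again at about 20 N.

step_arm:
  moves:
    - {"tx": 4, "ty": 0, "tz": 0, "roll": 0}
    - {"tx": 8, "ty": 0, "tz": 0, "roll": 0}
    - {"tx": 8, "ty": 0, "tz": 3, "roll": 0}
    - {"tx": 8, "ty": 0, "tz": 6, "roll": 0}
    - {"tx": 8, "ty": 0, "tz": 6, "roll": 0}
    - {"tx": 5, "ty": 0, "tz": 6, "roll": 0}
    - {"tx": 3, "ty": 0, "tz": 6, "roll": 0}
    - {"tx": 2, "ty": 0, "tz": 6, "roll": 0}
    - {"tx": 2, "ty": 0, "tz": 6, "roll": 0}

```text
t: 12.42
eef_pos: [601.5, 65.6, -17.3]
tcp_rot: [3.14, -0.003, 1.297]
ft_force: [2.8, 23.0, -0.7]
opening: 0.584
grip_force: 30.0
```

```bash
python3 - <<'E'
from h import *
for th in (0,5,10,15,20,25,30,35,40,50,60,70,80,90,100,110,120,130):
    t=np.radians(th); s=145*np.cos(t)+7*np.sin(t); h=16+145*np.sin(t)-7*np.cos(t)-14*np.clip((th-40)/50,0,1)
    print(th,"tx",round(s-145,1),"tz",round(-(h-9),1))
E
```

```text
0 tx 0.0 tz -0.0
5 tx 0.1 tz -12.7
10 tx -1.0 tz -25.3
15 tx -3.1 tz -37.8
20 tx -6.4 tz -50.0
25 tx -10.6 tz -61.9
30 tx -15.9 tz -73.4
35 tx -22.2 tz -84.4
40 tx -29.4 tz -94.8
50 tx -46.4 tz -110.8
60 tx -66.4 tz -123.5
70 tx -88.8 tz -132.5
80 tx -112.9 tz -137.4
90 tx -138.0 tz -138.0
100 tx -163.3 tz -137.0
110 tx -188.0 tz -131.6
120 tx -211.4 tz -122.1
130 tx -232.8 tz -108.6
```

step_arm:
  moves:
    - {"tx": 0, "ty": 0, "tz": -3, "roll": 0}
    - {"tx": 0, "ty": 0, "tz": -6, "roll": 0}
    - {"tx": 0, "ty": 0, "tz": -9, "roll": 0}
    - {"tx": 0, "ty": 0, "tz": -13, "roll": 0}
    - {"tx": -0.5, "ty": 0, "tz": -19, "roll": 0}
    - {"tx": -1, "ty": 0, "tz": -25, "roll": 0}

```text
t: 12.92
eef_pos: [600.3, 62.1, 7.6]
tcp_rot: [-3.141, 0.0, 1.298]
ft_force: [0.1, 1.7, -2.7]
opening: 0.588
grip_force: 30.0
```

```bash
cat >> h.py <<'E'
def tilt(r,z=None):
    """pale pixels of the held plank in scene picture: print its contour box"""
    hsv=cv2.cvtColor(r["pixels"],cv2.COLOR_BGR2HSV);m=cv2.inRange(hsv,(12,20,90),(34,200,255))[130:290,170:330]
    for row in m[::3]: print("".join("#" if v else "." for v in row[::2]))
E
python3 - <<'E'
from h import *
from cell import optics,env
s=env.state();print(s["ft_force"],s["moment"])
r=optics.read_camera("scene");np.savez("s6.npz",**r);tilt(r)
E
```

```text
[ 0.05736763  1.66246367 -2.71856643] [ 0.59836353 -0.24339312 -0.04749406]
....................................#####.............##########.........######.
....................................#####..............############.###########.
...................................#######..............###############..####...
...................................###########.........####################.....
..................................#################....#######..................
..................................############################..................
..................................############################..................
.................................##########################.#...................
.................................##########################.....................
.................................#########################......................
.................................###.####################.......................
...................................#..###################.......................
...........................................########.
[... 2649 characters left out ...]
....................................................
................................................................................
................................................................................
................................................................................
................................................................................
................................................................................
................................................................................
................................................................................
................................................................................
```

```bash
cat >> h.py <<'E'
def pr(r,P):
    V=r["view"];q=np.asarray(P,float)@V[:3,:3].T+V[:3,3];q=q@r["mtx"].T;return (q[:,:2]/q[:,2:]).round(1)
def corners(r,tcp,th,L=145,off=26.7,a=74.4):
    """tail corners and short-end corners of the plate tilted th deg (tail down) about the grip"""
    u=np.array([np.cos(np.radians(a)),np.sin(np.radians(a)),0]);n=np.array([u[1],-u[0],0]);t=np.radians(th)
    e=-u*np.cos(t)-np.array([0,0,np.sin(t)]);w=np.cross(n,e);w=w if w[2]>0 or th>90 else -w
    G=np.array(tcp)+[0,0,off]
    return pr(r,[G+d*e+b*n+c*w for d in(L,L-170) for b in(28,-28) for c in(-7,7)])
E
python3 - <<'E'
from h import *
r=dict(np.load("s6.npz"))
for th in(0,5,10): print(th,corners(r,(600.3,62.1,7.6),th).tolist())
hsv=cv2.cvtColor(r["pixels"],cv2.COLOR_BGR2HSV);m=cv2.inRange(hsv,(15,30,100),(34,200,255))
for y in range(168,192,2): print(y,[int(x) for x in np.flatnonzero(np.diff(m[y,240:300].astype(int)))+241])
b=dict(np.load("scene5.npz"));h2=cv2.cvtColor(b["pixels"],cv2.COLOR_BGR2HSV);m2=cv2.inRange(h2,(15,30,100),(34,200,255))
print("before, tcp 605.8 79.4 9.9",corners(b,(605.8,79.4,9.9),0).tolist())
for y in range(168,192,2): print(y,[int(x) for x in np.flatnonzero(np.diff(m2[y,240:300].astype(int)))+241])
E
```

```text
0 [[222.5, 206.1], [222.3, 203.3], [233.5, 196.6], [233.3, 193.8], [262.4, 231.2], [262.5, 228.4], [273.0, 220.4], [273.1, 217.7]]
5 [[223.0, 208.7], [222.5, 205.8], [233.9, 199.3], [233.4, 196.4], [262.5, 230.8], [262.3, 227.9], [273.1, 220.1], [273.0, 217.1]]
10 [[223.8, 211.4], [223.0, 208.4], [234.5, 202.0], [233.8, 199.0], [262.6, 230.4], [262.1, 227.3], [273.2, 219.7], [272.8, 216.6]]
168 [274, 281, 287, 290]
170 [249, 250, 274, 276, 277, 278, 279, 282, 286, 291]
172 [249, 250, 251, 255, 278, 281, 285, 292]
174 [248, 258, 261, 264, 278, 282, 283, 293]
176 [248, 251, 252, 259, 264, 271, 278, 293]
178 [249, 254, 255, 256, 259, 262, 263, 268, 278, 294]
180 [251, 256, 271, 276, 281, 295]
182 [253, 274, 285, 296]
184 [258, 268, 288, 296]
186 [288, 297]
188 [288, 298]
190 [287, 298]
before, tcp 605.8 79.4 9.9 [[226.4, 208.3], [226.1, 205.5], [237.3, 198.7], [237.2, 195.9], [266.9, 233.7], [267.0, 231.0], [277.4, 222.8], [277.6, 220.1]]
168 [246, 247, 264, 265, 270, 279, 280, 281, 283, 286, 287, 289]
170 [271, 274, 275, 276, 280, 286, 287, 288]
172 [280, 281, 284, 288]
174 [256, 260, 284, 285, 286, 288, 291, 292]
176 [254, 262, 284, 285, 286, 288, 290, 293]
178 [254, 264, 268, 274, 284, 286, 288, 294]
180 [254, 266, 271, 275, 287, 295]
182 [255, 260, 267, 269, 278, 282, 286, 296]
184 [257, 266, 273, 280, 289, 296]
186 [261, 277, 293, 297]
188 [293, 298]
190 [293, 298]
```

```bash
python3 - <<'E'
from h import *
for f in("s6","scene5"):
    r=dict(np.load(f+".npz"));hsv=cv2.cvtColor(r["pixels"],cv2.COLOR_BGR2HSV)
    m=cv2.inRange(hsv,(14,20,70),(34,200,255))[185:240,214:284]
    print(f,"origin 214,185")
    for row in m: print("".join("#" if v else "." for v in row))
E
```

```text
s6 origin 214,185
................................................####..................
......................................................................
......................................................................
......................................................................
......................................................................
......................................................................
......................................................................
......................................................................
......................................................................
......................................................................
......................................................................
......................................................................
...........................................##.........................
...........................................####............###........
....................#####.............##.....###..........#####.......
.................
[... 6049 characters left out ...]
........................................########.............
.................................................#######..............
..................................................#####...............
....................................................##................
......................................................................
......................................................................
......................................................................
......................................................................
......................................................................
......................................................................
```

The tail corners at (224,211) and (236,199) match a tilt of about 10°, so the hinge works. I continue the arc with a little more preload.

step_arm:
  moves:
    - {"tx": -2, "ty": 0, "tz": -2, "roll": 0}
    - {"tx": -4, "ty": 0, "tz": -7, "roll": 0}
    - {"tx": -5, "ty": 0, "tz": -13, "roll": 0}
    - {"tx": -7, "ty": 0, "tz": -19, "roll": 0}
    - {"tx": -9, "ty": 0, "tz": -25, "roll": 0}
    - {"tx": -11, "ty": 0, "tz": -31, "roll": 0}
    - {"tx": -13, "ty": 0, "tz": -37, "roll": 0}

```text
t: 13.55
eef_pos: [596.9, 49.4, 44.8]
tcp_rot: [3.142, 0.0, 1.299]
ft_force: [-0.4, 1.2, -1.9]
opening: 0.583
grip_force: 30.0
```

```bash
cat >> h.py <<'E'
def mask(r,x0,y0,x1,y1):
    hsv=cv2.cvtColor(r["pixels"],cv2.COLOR_BGR2HSV);m=cv2.inRange(hsv,(14,20,70),(34,200,255))[y0:y1,x0:x1]
    for y,row in enumerate(m):
        if y%2==0: print(y0+y,"".join("#" if v else "." for v in row))
E
python3 - <<'E'
from h import *
from cell import optics,env
r=optics.read_camera("scene");s=env.state();print(s["ft_force"],s["eef_pos"])
for th in(10,20,25,30): print(th,corners(r,s["eef_pos"],th)[:6:].tolist())
mask(r,210,180,290,236)
E
```

```text
[ 1.24827805  0.44288648 -0.73145034] [597.17264429  49.16854704  45.83396423]
10 [[220.0, 202.2], [219.2, 199.1], [231.0, 192.8], [230.3, 189.7], [259.3, 220.8], [258.7, 217.5]]
20 [[222.2, 208.0], [220.9, 204.8], [233.1, 198.6], [231.8, 195.4], [259.3, 219.8], [258.1, 216.4]]
25 [[223.6, 211.0], [222.1, 207.7], [234.4, 201.5], [232.9, 198.3], [259.3, 219.3], [257.8, 215.8]]
30 [[225.2, 214.0], [223.4, 210.7], [235.9, 204.5], [234.2, 201.2], [259.2, 218.8], [257.4, 215.2]]
180 ..........................................................................######
182 ..........................................................................######
184 .........................................................................#######
186 ............................................##.......................###########
188 .............................................###............####......##########
190 .....................................#####....................###......#########
192 ..............................................................###......#########
194 ......................
[... 1058 characters left out ...]
....................
220 ................................................#####...........................
222 ................................................................................
224 ................................................................................
226 ................................................................................
228 ................................................................................
230 ................................................................................
232 ................................................................................
234 ................................................................................
```

Now about 25°, at a low force. On to about 70°.

step_arm:
  moves:
    - {"tx": -4, "ty": 0, "tz": -6, "roll": 0}
    - {"tx": -8, "ty": 0, "tz": -12, "roll": 0}
    - {"tx": -14, "ty": 0, "tz": -22, "roll": 0}
    - {"tx": -21, "ty": 0, "tz": -33, "roll": 0}
    - {"tx": -30, "ty": 0, "tz": -41, "roll": 0}
    - {"tx": -38, "ty": 0, "tz": -49, "roll": 0}
    - {"tx": -48, "ty": 0, "tz": -56, "roll": 0}
    - {"tx": -58, "ty": 0, "tz": -62, "roll": 0}
    - {"tx": -69, "ty": 0, "tz": -67, "roll": 0}
    - {"tx": -80, "ty": 0, "tz": -71, "roll": 0}

```text
t: 14.43
eef_pos: [575.0, -28.5, 115.8]
tcp_rot: [-3.142, 0.0, 1.299]
ft_force: [1.4, 1.5, -0.6]
opening: 0.582
grip_force: 30.0
```

```bash
python3 - <<'E'
from h import *
from cell import optics,env
r=optics.read_camera("scene");s=env.state();print(s["ft_force"],s["eef_pos"])
for th in(50,60,70,80): print(th,corners(r,s["eef_pos"],th).tolist())
mask(r,200,150,290,230)
E
```

```text
[ 0.07852853 -0.64765354 -0.14621003] [574.76988546 -29.94488021 116.25293763]
50 [[214.2, 200.9], [211.7, 197.6], [225.2, 191.7], [222.7, 188.5], [237.0, 188.3], [234.2, 184.7], [248.8, 178.3], [246.1, 174.7]]
60 [[219.1, 206.4], [216.3, 203.4], [230.0, 197.1], [227.3, 194.1], [236.2, 187.1], [233.1, 183.7], [248.1, 177.1], [245.0, 173.7]]
70 [[224.4, 211.5], [221.4, 208.8], [235.1, 202.0], [232.2, 199.3], [235.3, 185.9], [232.0, 182.8], [247.2, 175.9], [243.9, 172.9]]
80 [[229.9, 216.0], [226.8, 213.6], [240.6, 206.3], [237.6, 204.0], [234.3, 184.8], [230.8, 182.2], [246.2, 174.8], [242.8, 172.3]]
150 ..........................................................................................
152 ..........................................................................................
154 ..........................................................................................
156 ...............................###........................................................
158 ..................................##.............###..........................#########...
160 ..............
[... 2606 characters left out ...]
...................................
216 ..........................................................................................
218 ..........................................................................................
220 ..........................................................................................
222 ..........................................................................................
224 ..........................................................................................
226 ..........................................................................................
228 ..........................................................................................
```

About 70°. Near vertical the feet face the board, so I raise the tail a bit to let the foot clear the board's edge while passing over.

step_arm:
  moves:
    - {"tx": -8, "ty": 0, "tz": -5, "roll": 0}
    - {"tx": -17, "ty": 0, "tz": -9, "roll": 0}
    - {"tx": -26, "ty": 0, "tz": -12, "roll": 0}
    - {"tx": -38, "ty": 0, "tz": -15, "roll": 0}
    - {"tx": -51, "ty": 0, "tz": -18, "roll": 0}
    - {"tx": -64, "ty": 0, "tz": -18, "roll": 0}
    - {"tx": -77, "ty": 0, "tz": -17, "roll": 0}
    - {"tx": -89, "ty": 0, "tz": -15, "roll": 0}
    - {"tx": -101, "ty": 0, "tz": -13, "roll": 0}
    - {"tx": -113, "ty": 0, "tz": -9, "roll": 0}
    - {"tx": -124, "ty": 0, "tz": -6, "roll": 0}

```text
t: 15.4
eef_pos: [541.6, -148.1, 120.8]
tcp_rot: [-3.141, 0.0, 1.299]
ft_force: [-0.7, 1.0, -0.2]
opening: 0.477
grip_force: 0.0
```

```bash
python3 - <<'E'
from h import *
from cell import optics,env
r=optics.read_camera("scene");s=env.state();print(s["ft_force"],s["eef_pos"])
np.savez("s8.npz",**r)
for th in(90,105,120,135): print(th,corners(r,s["eef_pos"],th).tolist())
mask(r,180,130,270,230)
E
```

```text
[-0.55718524 -1.4607737   0.08094181] [ 541.15256728 -149.28630813  120.26318347]
90 [[208.8, 201.9], [205.9, 200.1], [219.6, 192.9], [216.8, 191.1], [203.6, 165.6], [200.4, 163.7], [215.7, 156.5], [212.6, 154.8]]
105 [[213.6, 204.5], [216.4, 205.6], [224.5, 195.3], [227.3, 196.3], [199.1, 163.5], [202.0, 164.4], [211.2, 154.6], [214.2, 155.5]]
120 [[221.0, 206.8], [223.5, 207.1], [231.9, 197.4], [234.4, 197.6], [198.0, 163.8], [200.5, 163.8], [210.2, 155.0], [212.7, 154.8]]
135 [[227.5, 206.9], [229.6, 206.3], [238.5, 197.2], [240.6, 196.6], [197.3, 164.6], [199.2, 163.5], [209.4, 155.7], [211.4, 154.6]]
130 ..........................................................................................
132 ..........................................................................................
134 ..........................................................................................
136 ..........................................................................................
138 ....................###...............#...................................................
140 ........
[... 3562 characters left out ...]
...................................
216 #######...................................................................................
218 #########.................................................................................
220 ############..............................................................................
222 ###############...........................................................................
224 ###############...........................................................................
226 ################..........................................................................
228 ###########.#####.........................................................................
```

The grip was lost (opening 45, no pad force) and the plank now leans on the board. I check whether it is at rest and where it is.

```bash
python3 - <<'E'
from h import *
from cell import optics,env
a=dict(np.load("s8.npz"))["pixels"].astype(int)
r=optics.read_camera("scene");np.savez("s9.npz",**r)
t=optics.read_camera("top");np.savez("t9.npz",**t)
d=np.abs(r["pixels"].astype(int)-a).sum(2);ys,xs=np.where(d>60);print(len(ys),(xs.min(),xs.max(),ys.min(),ys.max()) if len(ys) else "")
print(env.state()["eef_pos"],env.state()["t"])
mask(r,195,156,250,216);mask(t,255,130,345,190)
p=r["pixels"][130:230,170:270];q=t["pixels"][110:210,250:350]
cv2.imwrite("pics/last.png",np.hstack([cv2.resize(p,(400,400),interpolation=2),cv2.resize(q,(400,400),interpolation=2)]))
E
```

```text
272 (np.int64(90), np.int64(362), np.int64(0), np.int64(211))
[ 541.81810884 -147.46152942  120.94358253] 15.55
156 .......###.............................................
158 .......................................................
160 ...................#######.............................
162 .................##########............................
164 ..............##############...........................
166 ...........##################..........................
168 ..........####################.........................
170 ...........###################.........................
172 ...........####################........................
174 ............####################.......................
176 .............####################......................
178 ..............####################.....................
180 ...............####################....................
182 ................####################...................
184 .................####################..................
186 ..................###################..................
188 ...................#####
[... 2961 characters left out ...]
#######...........#################
176 .....................###########################.###################......################
178 .....................#############################.####################.....#############.
180 ........................###########################.#################.##......##.########.
182 ................................#################.########################.......########.
184 ...............................#################..#..##.#####################...########..
186 ..............................###############...##############################...#######..
188 ...............................##############.##.##############################..#####....
```

View pics/last.png

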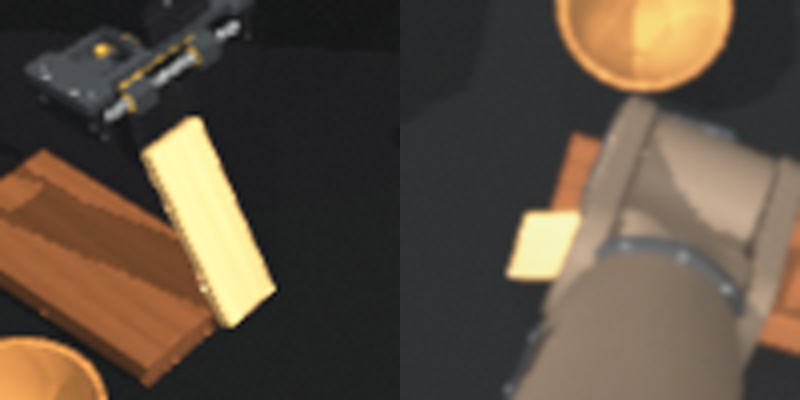

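The picture shows the plank leaning past vertical with its serving face up, top end at crop (170,135) and bottom at (250,310), with the board's edge behind it. I fit its lean.

```bash
python3 - <<'E'
from h import *
from scipy.optimize import least_squares
r=dict(np.load("s9.npz"));hsv=cv2.cvtColor(r["pixels"],cv2.COLOR_BGR2HSV)
m=cv2.inRange(hsv,(14,20,70),(34,255,255));mm=np.zeros_like(m);mm[158:214,198:250]=m[158:214,198:250]
c=max(cv2.findContours(mm,0,1)[0],key=cv2.contourArea)
q=cv2.approxPolyDP(cv2.convexHull(c),3,True).reshape(-1,2);print(q.tolist())
print([hsv[185,x].tolist() for x in range(208,236,2)])
def model(p):
    x,y,z,th,a=p;a=np.radians(a);t=np.radians(th)  # tail serving edge middle, lean th past horizontal-from-board side
    u=np.array([np.cos(a),np.sin(a),0]);n=np.array([u[1],-u[0],0])
    e=-u*np.cos(t)+np.array([0,0,np.sin(t)]);B=np.array([x,y,z])
    return pr(r,[B+28*n,B-28*n,B-28*n+170*e,B+28*n+170*e])
tgt=np.array([[225,211],[239.5,201],[220,160.5],[205,168.5]])
for z in(8,12):
    f=least_squares(lambda p:(model([p[0],p[1],z,p[2],p[3]])-tgt).ravel(),[565,-60,60,74.4])
    print(z,f.x.round(1),f.fun.round(1),"cost",f.cost)
t=dict(np.load("t9.npz"));print("top low edge",cast(t,[(277,180),(297,182.5)],8).round(1).tolist(), cast(t,[(277,180),(281,163)],8).round(1).tolist())
E
```

```text
[[216, 159], [220, 159], [238, 200], [228, 211], [219, 201], [205, 169]]
[[11, 165, 167], [11, 144, 101], [16, 89, 72], [18, 122, 182], [27, 82, 255], [27, 78, 255], [28, 77, 255], [27, 87, 255], [27, 81, 255], [27, 79, 255], [25, 93, 254], [23, 109, 249], [105, 16, 32], [100, 23, 33]]
8 [565.  -60.   60.   74.4] [ 2.1  1.1 -1.7  1.6 -3.5 -0.2 -0.6  0.9] cost 12.264999999999953
12 [565.  -60.   60.   74.4] [ 2.   0.4 -1.7  0.8 -3.6 -1.1 -0.7 -0.1] cost 11.179999999999955
top low edge [[538.0, -49.5], [530.4, -120.6]] [[538.0, -49.5], [599.5, -63.0]]
```

step_arm:
  moves:
    - {"tx": -3, "ty": 0, "tz": 2.5, "roll": 0}
    - {"tx": -6, "ty": 0, "tz": 5, "roll": 0}
    - {"tx": -8.5, "ty": 0, "tz": 7.5, "roll": 0}
    - {"tx": -11, "ty": 0, "tz": 10, "roll": 0}

```text
t: 15.88
eef_pos: [539.2, -157.2, 111.1]
tcp_rot: [3.141, 0.0, 1.299]
ft_force: [0.2, 0.1, -0.8]
opening: 0.469
grip_force: 0.1
```

```bash
cat >> h.py <<'E'
from scipy.optimize import least_squares
def lean(r,box,x0=(565,-60,60)):
    x,y,X,Y=box
    hsv=cv2.cvtColor(r["pixels"],cv2.COLOR_BGR2HSV);m=cv2.inRange(hsv,(20,20,140),(34,255,255));mm=np.zeros_like(m);mm[y:Y,x:X]=m[y:Y,x:X]
    c=max(cv2.findContours(mm,0,1)[0],key=cv2.contourArea)
    q=cv2.boxPoints(cv2.minAreaRect(c)); hull=cv2.convexHull(c).reshape(-1,2).astype(float)
    tg=np.array([hull[np.argmin(((hull-k)**2).sum(1))] for k in q])
    V,K=r["view"],r["mtx"];a=np.radians(74.4);u=np.array([np.cos(a),np.sin(a),0]);n=np.array([u[1],-u[0],0])
    def model(p):
        t=np.radians(p[2]);e=-u*np.cos(t)+np.array([0,0,np.sin(t)]);B=np.array([p[0],p[1],10.])
        P=np.array([B+28*n,B-28*n,B-28*n+170*e,B+28*n+170*e]);w=(P@V[:3,:3].T+V[:3,3])@K.T;return w[:,:2]/w[:,2:]
    m0=model(x0);tg=np.array([tg[np.argmin(((tg-k)**2).sum(1))] for k in m0])
    f=least_squares(lambda p:(model(p)-tg).ravel(),x0,x_scale=[10,10,10]);print("corners",tg.tolist(),"tail x y, angle",f.x.round(1),"res",f.fun.round(1))
E
python3 - <<'E'
from h import *
from cell import optics,env
lean(dict(np.load("s9.npz")),(198,158,250,214))
r=optics.read_camera("scene");s=env.state();print(s["ft_force"],s["eef_pos"],s["opening"])
np.savez("s10.npz",**r);lean(r,(190,155,250,218));mask(r,190,150,250,216)
E
```

```text
corners [[227.0, 210.0], [238.0, 202.0], [219.0, 160.0], [207.0, 167.0]] tail x y, angle [560.7 -61.8  64.4] res [ 0.1  0.7 -0.1 -0.8 -0.  -1.  -0.   1. ]
[ 0.02924256 -0.31953677 -1.00994764] [ 538.90970793 -157.47146112  110.61391204] 0.4740109815264527
corners [[227.0, 210.0], [237.0, 201.0], [217.0, 160.0], [205.0, 167.0]] tail x y, angle [560.4 -63.8  61.8] res [-0.4  0.5  0.4 -0.  -0.  -1.3 -0.   0.7]
150 ..........#####.............................................
152 ........####................................................
154 ........###.................................................
156 ........#####...............................................
158 ..........###...............................................
160 .......................######...............................
162 ....................##########..............................
164 .................##############.............................
166 ...............#################............................
168 .............####################...........................
170 ..............####################.
[... 755 characters left out ...]
.................###################..............
196 ............................###################.............
198 .............................###################............
200 .............................####################...........
202 ..............................###################...........
204 ...............................################.............
206 .................................############...............
208 ..................................########..................
210 ..................................######....................
212 ............................................................
214 ............................................................
```

The plank follows the fingers down (64° to 62°, about 1 N carried). I keep lowering it.

step_arm:
  moves:
    - {"tx": -3, "ty": 0, "tz": 2, "roll": 0}
    - {"tx": -6, "ty": 0, "tz": 4.5, "roll": 0}
    - {"tx": -9, "ty": 0, "tz": 7, "roll": 0}
    - {"tx": -12, "ty": 0, "tz": 9.5, "roll": 0}
    - {"tx": -15, "ty": 0, "tz": 12, "roll": 0}
    - {"tx": -18, "ty": 0, "tz": 15, "roll": 0}
    - {"tx": -21, "ty": 0, "tz": 18, "roll": 0}
    - {"tx": -24, "ty": 0, "tz": 21, "roll": 0}
    - {"tx": -27, "ty": 0, "tz": 24, "roll": 0}

```text
t: 16.68
eef_pos: [531.8, -183.6, 87.0]
tcp_rot: [3.142, 0.0, 1.299]
ft_force: [-0.1, -0.6, -0.6]
opening: 0.476
grip_force: 0.4
```

```bash
python3 - <<'E'
from h import *
from cell import optics,env
r=optics.read_camera("scene");s=env.state();print(s["ft_force"],s["eef_pos"],s["opening"],s["grip_force"])
np.savez("s11.npz",**r);lean(r,(180,155,250,222),(560,-64,50));mask(r,180,156,250,218)
E
```

```text
[-0.09264444 -0.91837595  0.29952107] [ 531.553086   -183.88545156   86.50691442] 0.4753718141478384 0.36180591210722923
corners [[227.0, 209.0], [237.0, 200.0], [211.0, 159.0], [200.0, 167.0]] tail x y, angle [555.4 -66.   50.4] res [-0.3  0.3  0.4 -0.2  0.4 -0.5 -0.5  0.3]
156 .............##.......................................................
158 ............#####.............##......................................
160 ...............##..........#######....................................
162 .........................##########...................................
164 ......................##############..................................
166 ...................###################................................
168 ..................#####################...............................
170 ...................#####################..............................
172 ....................######################............................
174 .....................######################...........................
176 ......................######################..........................
[... 800 characters left out ...]
#############............
200 ......................................#####################...........
202 ........................................##################............
204 .........................................##############...............
206 ...........................................##########.................
208 ............................................#######...................
210 ..............................................##......................
212 ......................................................................
214 .#....................................................................
216 #######...............................................................
```

step_arm:
  moves:
    - {"tx": -2.5, "ty": 0, "tz": 3, "roll": 0}
    - {"tx": -5, "ty": 0, "tz": 6, "roll": 0}
    - {"tx": -8, "ty": 0, "tz": 9, "roll": 0}
    - {"tx": -10, "ty": 0, "tz": 12, "roll": 0}
    - {"tx": -12, "ty": 0, "tz": 15, "roll": 0}
    - {"tx": -15, "ty": 0, "tz": 18, "roll": 0}
    - {"tx": -17, "ty": 0, "tz": 21, "roll": 0}
    - {"tx": -19, "ty": 0, "tz": 25, "roll": 0}
    - {"tx": -21, "ty": 0, "tz": 29, "roll": 0}
    - {"tx": -23, "ty": 0, "tz": 33, "roll": 0}
    - {"tx": -25, "ty": 0, "tz": 37, "roll": 0}

```text
t: 17.65
eef_pos: [525.1, -207.5, 49.8]
tcp_rot: [-3.141, -0.0, 1.299]
ft_force: [0.2, -0.7, -1.1]
opening: 0.474
grip_force: 0.5
```

```bash
python3 - <<'E'
from h import *
from cell import optics,env
r=optics.read_camera("scene");s=env.state();print(s["ft_force"],s["eef_pos"],s["opening"],s["grip_force"])
np.savez("s12.npz",**r);lean(r,(180,145,250,213),(560,-64,35));mask(r,180,156,250,218)
E
```

```text
[-1.32918062 -1.10342778 -0.9092331 ] [ 524.76066437 -207.59246781   49.16243508] 0.47362589857444676 0.4597648303024471
corners [[228.0, 208.0], [239.0, 199.0], [205.0, 163.0], [195.0, 171.0]] tail x y, angle [548.8 -64.3  30.3] res [ 0.   0.1 -0.3 -0.3  0.9 -0.1 -0.6  0.4]
156 ..............####....................................................
158 ...........####.......................................................
160 ........#####.........................................................
162 .........##.............####..........................................
164 ........#####........#########........................................
166 ..........###......#############......................................
168 ................#################.....................................
170 ..............#####################...................................
172 .............########################.................................
174 ...............########################...............................
176 ................#########################.............................
[... 800 characters left out ...]
###############..........
200 ......................................######################..........
202 ........................................#################.............
204 ..........................................#############...............
206 ............................................#########.................
208 .............................................######...................
210 ......................................................................
212 ......................................................................
214 ......................................................................
216 #######...............................................................
```

step_arm:
  moves:
    - {"tx": -1.5, "ty": 0, "tz": 3, "roll": 0}
    - {"tx": -3, "ty": 0, "tz": 6, "roll": 0}
    - {"tx": -4.5, "ty": 0, "tz": 9, "roll": 0}
    - {"tx": -6, "ty": 0, "tz": 12, "roll": 0}
    - {"tx": -7, "ty": 0, "tz": 15, "roll": 0}
    - {"tx": -8.5, "ty": 0, "tz": 18, "roll": 0}
    - {"tx": -10, "ty": 0, "tz": 21, "roll": 0}
    - {"tx": -11, "ty": 0, "tz": 24, "roll": 0}
    - {"tx": -12, "ty": 0, "tz": 27, "roll": 0}
    - {"tx": -13, "ty": 0, "tz": 29, "roll": 0}
    - {"tx": -14, "ty": 0, "tz": 31, "roll": 0}

```text
t: 18.62
eef_pos: [521.4, -220.9, 19.1]
tcp_rot: [-3.141, -0.0, 1.299]
ft_force: [0.1, -0.2, 0.8]
opening: 0.472
grip_force: 0.2
```

```bash
python3 - <<'E'
from h import *
from cell import optics,env
r=optics.read_camera("scene");s=env.state();print(s["ft_force"],s["eef_pos"],s["opening"],s["grip_force"])
np.savez("s13.npz",**r);lean(r,(180,145,250,213),(555,-64,15));mask(r,180,150,250,218)
E
```

```text
[-1.48265973 -1.33986301 -1.50886408] [ 521.26021241 -220.93682061   18.78631308] 0.4721714846107169 0.25392327370354906
corners [[227.0, 206.0], [238.0, 197.0], [203.0, 166.0], [193.0, 176.0]] tail x y, angle [541.7 -70.   17.4] res [ 0.4  0.2  0.  -0.1  0.4  0.8 -0.8 -0.9]
150 ......................................................................
152 ......................................................................
154 ........##............###.............................................
156 ..###.....##........##................................................
158 .######..........###..####............................................
160 ..##...........###......###...........................................
162 ............###.......................................................
164 ........#####.........................................................
166 .......###.............##.............................................
168 .......###..........#######...........................................
170 .........##......#############........................................
[... 1025 characters left out ...]
###############..........
200 .....................................######################...........
202 ........................................#################.............
204 ..........................................#############...............
206 ............................................#########.................
208 ...............................................###....................
210 ......................................................................
212 ......................................................................
214 ......................................................................
216 #######...............................................................
```

step_arm:
  moves:
    - {"tx": -1, "ty": 0, "tz": 2, "roll": 0}
    - {"tx": -1, "ty": 0, "tz": 4, "roll": 0}
    - {"tx": -2, "ty": 0, "tz": 6, "roll": 0}
    - {"tx": -2, "ty": 0, "tz": 8, "roll": 0}
    - {"tx": -2, "ty": 0, "tz": 10, "roll": 0}
    - {"tx": -2, "ty": 0, "tz": 12, "roll": 0}
    - {"tx": -2, "ty": 0, "tz": 13, "roll": 0}
    - {"tx": -2, "ty": 0, "tz": 13, "roll": 0}

```text
t: 19.33
eef_pos: [520.9, -222.7, 6.1]
tcp_rot: [-3.141, -0.0, 1.299]
ft_force: [-0.2, 0.0, -0.4]
opening: 0.47
grip_force: 0.1
```

```bash
python3 - <<'E'
from h import *
from cell import optics,env
r=optics.read_camera("scene");s=env.state();print(s["ft_force"],s["eef_pos"],s["opening"],s["grip_force"])
np.savez("s14.npz",**r);lean(r,(180,145,250,213),(555,-64,10))
w=optics.read_camera("wrist");np.savez("w14.npz",**w)
hsv=cv2.cvtColor(w["pixels"],cv2.COLOR_BGR2HSV);m=cv2.inRange(hsv,(15,40,130),(32,200,255))
for y in range(150,282,6): print(y,"".join("#" if v else "." for v in m[y,170:350:2]))
E
```

```text
[-0.49507273 -0.72097211  0.51650047] [ 520.88774326 -222.69744411    6.23983837] 0.47259483476709613 0.05418131879196153
corners [[232.0, 206.0], [239.0, 197.0], [202.0, 175.0], [193.0, 183.0]] tail x y, angle [540.7 -65.1   2.8] res [-3.2  0.4  0.4  0.1  2.4 -0.3  0.6 -0. ]
150 ......................#################################################...................
156 ......................#################################################...................
162 ......................#################################################...................
168 ......................#################################################...................
174 ......................#################################################...................
180 ......................#################################################...................
186 ......................################################################....................
192 .......................###############################################....................
198 .......................####################################
[... 566 characters left out ...]
...................................
240 ..........................................................................................
246 ..........................................................................................
252 ..........................................................................................
258 ..........................................................................................
264 ..........##.................................................................###..........
270 .........##.#................................................................####.........
276 ........###....................................................................###........
```

step_arm:
  moves:
    - {"tx": 0, "ty": 0, "tz": 1, "roll": 0}
    - {"tx": 0, "ty": 0, "tz": 2, "roll": 0}
    - {"tx": 0, "ty": 0, "tz": 2, "roll": 0}

```text
t: 19.68
eef_pos: [520.9, -222.7, 4.2]
tcp_rot: [-3.142, 0.0, 1.299]
ft_force: [-0.3, -0.6, 0.7]
opening: 0.474
grip_force: 0.0
```

```bash
python3 - <<'E'
from h import *
from cell import optics,env
r=optics.read_camera("scene");s=env.state();print(s["ft_force"],s["eef_pos"],s["opening"],s["grip_force"])
a=dict(np.load("s14.npz"))
for q in(a,r):
    hsv=cv2.cvtColor(q["pixels"],cv2.COLOR_BGR2HSV);m=cv2.inRange(hsv,(20,20,140),(34,255,255));mm=np.zeros_like(m);mm[150:213,186:250]=m[150:213,186:250]
    c=max(cv2.findContours(mm,0,1)[0],key=cv2.contourArea);print(cv2.contourArea(c),cv2.approxPolyDP(cv2.convexHull(c),2,True).reshape(-1,2).tolist(),cv2.minAreaRect(c))
    for z in(52,45,38): print(z,cast(q,[(193,183),(202,175),(230,206),(239,198)],z).round().tolist())
mask(r,185,160,250,216)
E
```

```text
[0.96273889 0.7292667  0.53901457] [ 520.86915594 -222.70528215    4.26471935] 0.473094047033998 0.0
552.5 [[193, 183], [203, 175], [239, 197], [232, 206], [229, 206]] ((215.95738220214844, 190.06886291503906), (46.481163024902344, 13.76619815826416), 31.75948143005371)
52 [[551.0, -217.0], [503.0, -208.0], [597.0, -51.0], [553.0, -39.0]]
45 [[545.0, -221.0], [497.0, -212.0], [592.0, -54.0], [548.0, -42.0]]
38 [[539.0, -226.0], [491.0, -216.0], [586.0, -57.0], [542.0, -45.0]]
554.5 [[193, 183], [203, 175], [239, 197], [232, 206], [229, 206]] ((215.97682189941406, 190.03733825683594), (46.466529846191406, 13.799328804016113), 31.82744598388672)
52 [[551.0, -217.0], [503.0, -208.0], [597.0, -51.0], [553.0, -39.0]]
45 [[545.0, -221.0], [497.0, -212.0], [592.0, -54.0], [548.0, -42.0]]
38 [[539.0, -226.0], [491.0, -216.0], [586.0, -57.0], [542.0, -45.0]]
160 #.............##..###............................................
162 #..........###.....###...........................................
164 .........###.......###...........................................
166 .....####...............
[... 1021 characters left out ...]

196 ........................###############################..........
198 ...........................#############################.........
200 ..............................#########################..........
202 ..................................###################............
204 .....................................#############...............
206 .......................................#########.................
208 ...........................................###...................
210 .................................................................
212 .................................................................
214 .................................................................
```

The plank now rests flat on the board, serving face up: centre about (551,-129), axis 74°, unchanged while the fingers went lower. I open, slide along to its middle and grip it there.

step_arm:
  moves:
    - {"tx": 0, "ty": 0, "tz": 0, "roll": 0}
    - {"tx": -4, "ty": 0, "tz": -2, "roll": 0}
    - {"tx": -4, "ty": 0, "tz": -4, "roll": 0}
    - {"tx": -4, "ty": 4, "tz": -4, "roll": 0}
    - {"tx": -4, "ty": 4, "tz": -4, "roll": 0}
    - {"tx": -4, "ty": 4, "tz": -4, "roll": 0}
    - {"tx": 15, "ty": 4, "tz": -4, "roll": 0}
    - {"tx": 40, "ty": 4, "tz": -4, "roll": 0}
    - {"tx": 65, "ty": 4, "tz": -4, "roll": 0}
    - {"tx": 85, "ty": 4, "tz": -4, "roll": 0}
    - {"tx": 97, "ty": 4, "tz": -4, "roll": 0}
    - {"tx": 98, "ty": 4, "tz": -4, "roll": 0}
  grip: 92

```text
t: 20.73
eef_pos: [551.4, -127.7, 8.3]
tcp_rot: [-3.141, -0.0, 1.301]
ft_force: [-0.8, -0.3, -0.3]
opening: 0.969
grip_force: 0.0
```

```bash
python3 - <<'E'
from h import *
from cell import optics,env
w=optics.read_camera("wrist");s=env.state();print(s["ft_force"],s["eef_pos"],s["opening"])
hsv=cv2.cvtColor(w["pixels"],cv2.COLOR_BGR2HSV);m=cv2.inRange(hsv,(15,40,130),(32,200,255))
for y in range(150,282,8): print(y,"".join("#" if v else "." for v in m[y,130:390:3]))
E=(s["eef_pos"]);u=np.array([.269,.963,0])
print(pr(w,[E+[0,0,24]+85*u,E+[0,0,44]+85*u]))
E
```

```text
[ 0.07798006  0.26474176 -0.15674456] [ 551.29313689 -128.68177208    8.31348229] 0.9678516532786993
150 ..........................#################################............................
158 ..........................#################################............................
166 ..........................#################################............................
174 ..........................################################.............................
182 ..........................################################.............................
190 ...........................###############################.............................
198 ...........................###############################.............................
206 ...........................###############################.............................
214 ...........................###############################.............................
222 ...........................##############################..............................
230 ...........................##############################..............................
238 ............................#############################..............................
246 ............................#############################..............................
254 ............................#############################..............................
262 ............................#############################..............................
270 ##..........................#############################.............................#
278 .......................................................................................
[[257.8 111.4]
 [257.6 111.5]]
```

step_arm:
  moves:
    - {"tx": 0, "ty": 0, "tz": 0, "roll": 0}
    - {"tx": 0, "ty": 0, "tz": 0, "roll": 0}
    - {"tx": 0, "ty": 0, "tz": 0, "roll": 0}
    - {"tx": 0, "ty": 0, "tz": 0, "roll": 0}
    - {"tx": 0, "ty": 0, "tz": 0, "roll": 0}
    - {"tx": 0, "ty": 0, "tz": 0, "roll": 0}
    - {"tx": 0, "ty": 0, "tz": 0, "roll": 0}
    - {"tx": 0, "ty": 0, "tz": 0, "roll": 0}
  grip: 48

```text
t: 21.45
eef_pos: [551.0, -129.5, 8.3]
tcp_rot: [-3.141, 0.0, 1.299]
ft_force: [-0.2, -0.6, -0.7]
opening: 0.589
grip_force: 30.0
```

step_arm:
  moves:
    - {"tx": 0, "ty": 0, "tz": -4, "roll": 0}
    - {"tx": 0, "ty": 0, "tz": -10, "roll": 0}
    - {"tx": 0, "ty": 0, "tz": -18, "roll": 0}
    - {"tx": 0, "ty": 0, "tz": -28, "roll": 0}
    - {"tx": 0, "ty": 0, "tz": -38, "roll": 0}
    - {"tx": 0, "ty": 0, "tz": -40, "roll": 0}
    - {"tx": 0, "ty": 0, "tz": -40, "roll": 0}

```text
t: 22.03
eef_pos: [551.6, -129.6, 49.6]
tcp_rot: [3.139, 0.0, 1.299]
ft_force: [-0.3, 0.5, -0.7]
opening: 0.584
grip_force: 30.0
```

```bash
python3 - <<'E'
from h import *
from cell import optics,env
r=optics.read_camera("scene");s=env.state();print(s["ft_force"],s["moment"],s["eef_pos"],s["opening"],s["grip_force"])
np.savez("s16.npz",**r);mask(r,185,150,260,200)
# plank flat at serving height z
u=np.array([.269,.963,0]);n=np.array([.963,-.269,0]);C=s["eef_pos"]+[0,0,42]
for th in(-3,0,3,6):
    e=u*np.cos(np.radians(th))-np.array([0,0,np.sin(np.radians(th))])
    print(th,pr(r,[C+a*85*e+b*28*n for a,b in((1,1),(1,-1),(-1,-1),(-1,1))]).tolist())
E
```

```text
[ 0.73879143 -0.19455823 -1.84124902] [-0.03217906 -0.04911987  0.01436758] [ 551.259421   -129.4657295    48.89618165] 0.5886248402051493 29.993324875831604
150 ...........................................................................
152 ...........................................................................
154 ...........................................................................
156 ...........................................................................
158 ...........................................................................
160 ......................###............#.....................................
162 ................####...............##.###..................................
164 ................####............##......###................................
166 ........................................##.................................
168 ...........................###.............................................
170 .......................####................................................
172 .....................####.................................
[... 626 characters left out ...]
###########....................
190 ..........................#############################....................
192 .............................#########################.....................
194 ................................####################.......................
196 ...................................##############..........................
198 ......................................#########............................
-3 [[227.7, 197.4], [239.1, 187.6], [202.2, 167.8], [190.6, 176.5]]
0 [[227.8, 198.3], [239.2, 188.6], [202.0, 166.8], [190.4, 175.5]]
3 [[227.8, 199.3], [239.2, 189.5], [201.9, 165.9], [190.2, 174.5]]
6 [[227.8, 200.2], [239.1, 190.4], [201.8, 165.0], [190.1, 173.6]]
```

Gripped and lifted, nearly level. I carry it to about 50 mm in front of the board's robot-side face and lower it.

step_arm:
  moves:
    - {"tx": -8, "ty": -8, "tz": 0, "roll": 0}
    - {"tx": -20, "ty": -20, "tz": 0, "roll": 0}
    - {"tx": -34, "ty": -34, "tz": 0, "roll": 0}
    - {"tx": -48, "ty": -48, "tz": 0, "roll": 0}
    - {"tx": -60, "ty": -60, "tz": 0, "roll": 0}
    - {"tx": -70, "ty": -70, "tz": 0, "roll": 0}
    - {"tx": -74, "ty": -74, "tz": 4, "roll": 0}
    - {"tx": -74, "ty": -74, "tz": 14, "roll": 0}
    - {"tx": -74, "ty": -74, "tz": 26, "roll": 0}
    - {"tx": -74, "ty": -74, "tz": 38, "roll": 0}
    - {"tx": -74, "ty": -74, "tz": 46, "roll": 0}
    - {"tx": -74, "ty": -74, "tz": 48, "roll": 0}

```text
t: 23.08
eef_pos: [459.7, -180.3, -1.5]
tcp_rot: [-3.139, -0.0, 1.299]
ft_force: [-0.3, -1.2, -0.8]
opening: 0.586
grip_force: 30.0
```

step_arm:
  moves:
    - {"tx": 0, "ty": 0, "tz": 1, "roll": 0}
    - {"tx": 0, "ty": 0, "tz": 2, "roll": 0}
    - {"tx": 0, "ty": 0, "tz": 3, "roll": 0}
    - {"tx": 0, "ty": 0, "tz": 4, "roll": 0}
    - {"tx": 0, "ty": 0, "tz": 4, "roll": 0}

```text
t: 23.5
eef_pos: [460.1, -180.9, -3.5]
tcp_rot: [3.141, 0.0, 1.299]
ft_force: [-0.4, -0.2, -1.5]
opening: 0.583
grip_force: 30.0
```

```bash
python3 - <<'E'
from h import *
from cell import optics,env
r=optics.read_camera("scene");s=env.state();print(s["ft_force"],s["moment"],s["eef_pos"])
u=np.array([.269,.963,0]);n=np.array([.963,-.269,0])
hsv=cv2.cvtColor(r["pixels"],cv2.COLOR_BGR2HSV);m=cv2.inRange(hsv,(14,20,70),(34,255,255))
C=s["eef_pos"]+[0,0,42]
print("pred",pr(r,[C+a*85*u+b*28*n for a,b in((1,1),(1,-1),(-1,-1),(-1,1))]).tolist())
mask(r,190,140,270,195)
E
```

```text
[ 0.52221192  0.0373406  -1.10134715] [-0.00756379 -0.08309828  0.02011715] [ 460.04236887 -180.87482753   -3.44879721]
pred [[226.9, 186.8], [237.3, 178.1], [203.3, 158.7], [192.7, 166.5]]
140 ................................................................................
142 ................................................................................
144 ................................................................................
146 ................................................................................
148 ................................................................................
150 ................................................................................
152 .................####...........................................................
154 .............###.............##..###............................................
156 .............###..........##.......##...........................................
158 ........................##......................................................
160 ....................####................................
[... 769 characters left out ...]
....................
180 ......................##########################................................
182 .........................######################.................................
184 ............................################....................................
186 ...............................###########......................................
188 ...................................####.........................................
190 ................................................................................
192 ................................................................................
194 ................................................................................
```

step_arm:
  moves:
    - {"tx": 0, "ty": 0, "tz": 1, "roll": 0}
    - {"tx": 0, "ty": 0, "tz": 2, "roll": 0}
    - {"tx": 0, "ty": 0, "tz": 3, "roll": 0}
    - {"tx": 0, "ty": 0, "tz": 4, "roll": 0}
    - {"tx": 0, "ty": 0, "tz": 5, "roll": 0}
    - {"tx": 0, "ty": 0, "tz": 6, "roll": 0}
    - {"tx": 0, "ty": 0, "tz": 7, "roll": 0}

```text
t: 24.13
eef_pos: [459.9, -180.8, -10.8]
tcp_rot: [-3.142, 0.0, 1.299]
ft_force: [0.2, -0.6, -1.2]
opening: 0.581
grip_force: 30.0
```

step_arm:
  moves:
    - {"tx": 0, "ty": 0, "tz": 0.7, "roll": 0}
    - {"tx": 0, "ty": 0, "tz": 1.4, "roll": 0}
    - {"tx": 0, "ty": 0, "tz": 2, "roll": 0}
    - {"tx": 0, "ty": 0, "tz": 2, "roll": 0}

```text
t: 24.47
eef_pos: [459.9, -180.8, -12.8]
tcp_rot: [-3.141, 0.0, 1.299]
ft_force: [-0.2, -0.6, -0.9]
opening: 0.589
grip_force: 30.0
```

step_arm:
  moves:
    - {"tx": 0, "ty": 0, "tz": 0.7, "roll": 0}
    - {"tx": 0, "ty": 0, "tz": 1.4, "roll": 0}
    - {"tx": 0, "ty": 0, "tz": 2, "roll": 0}
    - {"tx": 0, "ty": 0, "tz": 2, "roll": 0}

```text
t: 24.8
eef_pos: [459.9, -180.8, -14.8]
tcp_rot: [-3.141, 0.0, 1.299]
ft_force: [-0.2, -0.5, -1.5]
opening: 0.587
grip_force: 30.0
```

step_arm:
  moves:
    - {"tx": 0, "ty": 0, "tz": 0.7, "roll": 0}
    - {"tx": 0, "ty": 0, "tz": 1.4, "roll": 0}
    - {"tx": 0, "ty": 0, "tz": 2, "roll": 0}
    - {"tx": 0, "ty": 0, "tz": 2, "roll": 0}

```text
t: 25.13
eef_pos: [459.9, -180.8, -16.8]
tcp_rot: [-3.141, 0.0, 1.299]
ft_force: [-0.0, 0.2, -0.5]
opening: 0.585
grip_force: 30.0
```

step_arm:
  moves:
    - {"tx": 0, "ty": 0, "tz": 0.6, "roll": 0}
    - {"tx": 0, "ty": 0, "tz": 1.2, "roll": 0}
    - {"tx": 0, "ty": 0, "tz": 1.8, "roll": 0}
    - {"tx": 0, "ty": 0, "tz": 1.8, "roll": 0}

```text
t: 25.47
eef_pos: [460.0, -180.9, -17.7]
tcp_rot: [3.141, 0.0, 1.299]
ft_force: [-2.0, 1.3, 13.3]
opening: 0.588
grip_force: 30.0
```

```bash
python3 - <<'E'
from h import *
from cell import optics,env
r=optics.read_camera("scene");s=env.state();print(s["ft_force"],s["eef_pos"])
u=np.array([.269,.963,0]);n=np.array([.963,-.269,0])
C=s["eef_pos"];C[2]=26
print("pred standing",pr(r,[C+a*85*u+b*28*n for a,b in((1,1),(1,-1),(-1,-1),(-1,1))]).tolist())
C[2]=14;print("14",pr(r,[C+a*85*u+b*28*n for a,b in((1,1),(1,-1),(-1,-1),(-1,1))]).tolist())
mask(r,190,155,250,197)
E
```

```text
[-2.41765701  1.50210415 10.64434612] [ 460.00453034 -180.8734817   -17.73109257]
pred standing [[227.1, 189.3], [237.5, 180.6], [203.7, 161.2], [193.1, 169.0]]
14 [[227.3, 191.6], [237.6, 183.0], [204.0, 163.6], [193.5, 171.3]]
155 ..................###..........##...........................
157 .............###..............##.###........................
159 .............###...........###.....##.......................
161 ........................##..................................
163 .....................###....................................
165 ...................###......................................
167 .................###........................................
169 .................###....#####...............................
171 ...................##.###########...........................
173 .....................###############........................
175 .....................###################....................
177 .....................######################.................
179 .....................##########################.............
181 ......................##########################............
183 ......................##########################............
185 ..........................#####################.............
187 .............................###############................
189 ................................##########..................
191 ....................................###.....................
193 ............................................................
195 ............................................................
```

Touchdown at 13 N. I open slightly, because the board face is near the inner finger, and lift straight up.

step_arm:
  moves:
    - {"tx": 0, "ty": 0, "tz": -0.5, "roll": 0}
    - {"tx": 0, "ty": 0, "tz": -1, "roll": 0}
    - {"tx": 0, "ty": 0, "tz": -1, "roll": 0}
    - {"tx": 0, "ty": 0, "tz": -1, "roll": 0}
    - {"tx": 0, "ty": 0, "tz": -1, "roll": 0}
    - {"tx": 0, "ty": 0, "tz": -4, "roll": 0}
    - {"tx": 0, "ty": 0, "tz": -14, "roll": 0}
    - {"tx": 0, "ty": 0, "tz": -30, "roll": 0}
    - {"tx": 0, "ty": 0, "tz": -50, "roll": 0}
    - {"tx": 0, "ty": 0, "tz": -80, "roll": 0}
    - {"tx": 0, "ty": 0, "tz": -80, "roll": 0}
  grip: 68

```text
t: 26.43
eef_pos: [461.6, -181.6, 66.2]
tcp_rot: [3.136, 0.001, 1.299]
ft_force: [0.4, -0.7, 0.4]
opening: 0.715
grip_force: 0.0
```

```bash
python3 - <<'E'
from h import *
from cell import optics,env
r=optics.read_camera("scene");s=env.state();print(s["ft_force"],s["eef_pos"],s["opening"],s["t"],s["joints"])
mask(r,185,155,250,197)
for z in (26,):
    [print(*o) for o in rects(r,(20,20,140),(34,200,255),z) if 130<o[3]<200]
print(cast(r,[(193,169),(203.7,161),(226,189),(237.5,181)],26).round().tolist())
w=optics.read_camera("wrist");np.savez("w17.npz",**w)
print("wrist planks");[print(*o) for o in rects(w,(15,20,120),(34,200,255),26) if 60<o[3]<300]
[print("B",*o) for o in rects(w,(0,80,40),(14,255,230),26,1000) if o[3]<600]
E
```

```text
[-0.67210733  0.27273552 -0.69699959] [ 461.05458907 -181.40376214   64.32544435] 0.7139860724806378 26.4833 [-5.08221766e-01  4.90122948e-01  2.00454310e+00 -8.96082339e-05
  6.41870568e-01 -2.36237010e-01]
155 .................................................................
157 .................................................................
159 .................................................................
161 .................................................................
163 ...............###...............................................
165 ............#######....#####.....................................
167 .........######################..................................
169 ........##########################...............................
171 .........#############################...........................
173 ...........##############################........................
175 ..............###############################....................
177 .................###############################.................
179 .....................###########################
[... 289 characters left out ...]
........
189 .....................................##########..................
191 .........................................###.....................
193 .................................................................
195 .................................................................
[351. 211.] 435.3 316.5 166.6 64.0 80.34
[215. 176.] 461.1 -180.1 178.5 57.3 73.41
[365. 169.] 210.8 319.2 167.2 63.2 86.43
[284. 175.] 358.3 51.8 181.7 54.9 33.65
[[464.0, -271.0], [409.0, -256.0], [510.0, -111.0], [458.0, -91.0]]
wrist planks
[321. 325.] 491.7 -332.1 281.8 12.1 -15.92
[258. 189.] 462.9 -175.1 157.0 56.9 74.12
[31. 31.] 326.2 6.5 84.8 42.4 33.92
B [314. 162.] 527.5 -169.9 237.4 202.3 -15.57
```

The plank stands on its feet at (461,-180), axis 74°. Now I turn the gripper a quarter so that both fingers can push the long side square against the board.

step_arm:
  moves:
    - {"tx": 0, "ty": -8, "tz": 0, "roll": 0.12}
    - {"tx": 0, "ty": -18, "tz": 0, "roll": 0.24}
    - {"tx": 1, "ty": -30, "tz": 0, "roll": 0.36}
    - {"tx": 1, "ty": -42, "tz": 0, "roll": 0.48}
    - {"tx": 1, "ty": -54, "tz": 0, "roll": 0.6}
    - {"tx": 1, "ty": -62, "tz": 0, "roll": 0.72}
    - {"tx": 1, "ty": -64, "tz": 0, "roll": 0.84}
    - {"tx": 1, "ty": -64, "tz": 0, "roll": 0.96}
    - {"tx": 1, "ty": -64, "tz": 0, "roll": 1.08}
    - {"tx": 1, "ty": -64, "tz": 0, "roll": 1.2}
    - {"tx": 1, "ty": -64, "tz": 0, "roll": 1.32}
    - {"tx": 1, "ty": -64, "tz": 0, "roll": 1.44}
  grip: 80

```text
t: 27.53
eef_pos: [398.1, -162.4, 60.9]
tcp_rot: [-3.141, 0.001, -0.147]
ft_force: [-0.4, -0.0, -0.1]
opening: 0.842
grip_force: 0.0
```

```bash
python3 -c "
from h import *
go(400,-163,-16,-15.6)
go(444.6,-176.5,-16,-15.6)"
```

```text
tx ty tz [ 2.1  0.3 76.9] roll 0.1252 | at [ 398.1 -162.4   60.9] yaw -8.43 t 27.53
tx ty tz [48.2  7.2 76.8] roll 0.1252 | at [ 398.1 -162.4   60.9] yaw -8.43 t 27.53
```

step_arm:
  moves:
    - {"tx": 0, "ty": 0, "tz": 15, "roll": 0.06}
    - {"tx": 0, "ty": 0, "tz": 35, "roll": 0.125}
    - {"tx": 0, "ty": 0, "tz": 55, "roll": 0.125}
    - {"tx": 0, "ty": 0, "tz": 68, "roll": 0.125}
    - {"tx": 0, "ty": 0, "tz": 75, "roll": 0.125}
    - {"tx": 0, "ty": 0, "tz": 77, "roll": 0.125}
    - {"tx": 0, "ty": 0, "tz": 77, "roll": 0.125}

```text
t: 28.12
eef_pos: [398.2, -162.5, -15.9]
tcp_rot: [-3.141, 0.001, -0.266]
ft_force: [-0.0, -0.3, 0.0]
opening: 0.843
grip_force: 0.0
```

step_arm:
  moves:
    - {"tx": 4, "ty": 0, "tz": 0, "roll": 0}
    - {"tx": 9, "ty": 0, "tz": 0, "roll": 0}
    - {"tx": 14, "ty": 0, "tz": 0, "roll": 0}
    - {"tx": 18, "ty": 0, "tz": 0, "roll": 0}
    - {"tx": 22, "ty": 0, "tz": 0, "roll": 0}
    - {"tx": 26, "ty": 0, "tz": 0, "roll": 0}
    - {"tx": 30, "ty": 0, "tz": 0, "roll": 0}
    - {"tx": 33, "ty": 0, "tz": 0, "roll": 0}
    - {"tx": 36, "ty": 0, "tz": 0, "roll": 0}
    - {"tx": 39, "ty": 0, "tz": 0, "roll": 0}

```text
t: 28.95
eef_pos: [436.3, -172.9, -15.5]
tcp_rot: [-3.142, 0.0, -0.266]
ft_force: [-1.8, 1.0, 2.0]
opening: 0.842
grip_force: 0.9
```

step_arm:
  moves:
    - {"tx": 1.5, "ty": 0, "tz": 0, "roll": 0}
    - {"tx": 3, "ty": 0, "tz": 0, "roll": 0}
    - {"tx": 4.5, "ty": 0, "tz": 0, "roll": 0}
    - {"tx": 6, "ty": 0, "tz": 0, "roll": 0}

```text
t: 29.28
eef_pos: [442.1, -174.6, -15.5]
tcp_rot: [3.142, -0.0, -0.266]
ft_force: [-0.1, 0.2, 0.2]
opening: 0.84
grip_force: 0.4
```

step_arm:
  moves:
    - {"tx": 0.7, "ty": 0, "tz": 0, "roll": 0}
    - {"tx": 1.4, "ty": 0, "tz": 0, "roll": 0}
    - {"tx": 2, "ty": 0, "tz": 0, "roll": 0}

```text
t: 29.53
eef_pos: [442.9, -174.5, -15.5]
tcp_rot: [-3.141, 0.002, -0.267]
ft_force: [-8.1, 2.3, 7.0]
opening: 0.836
grip_force: 4.0
```

step_arm:
  moves:
    - {"tx": 0.6, "ty": 0, "tz": 0, "roll": 0}
    - {"tx": 1.2, "ty": 0, "tz": 0, "roll": 0}
    - {"tx": 1.2, "ty": 0, "tz": 0, "roll": 0}
    - {"tx": 1.2, "ty": 0, "tz": 0, "roll": 0}

```text
t: 29.87
eef_pos: [443.0, -174.4, -15.5]
tcp_rot: [-3.141, 0.004, -0.267]
ft_force: [-11.0, 1.7, 7.8]
opening: 0.84
grip_force: 5.4
```

```bash
cat > chk.py <<'E'
from h import *
from cell import optics,env
s=env.state();print(s["ft_force"],s["eef_pos"],s["t"])
for n in("scene","top"):
    r=optics.read_camera(n);np.savez(n+"_f.npz",**r);print(n)
    [print(" plank",*o) for o in rects(r,(20,20,140),(34,200,255),26,100) if 60<o[3]<200]
    [print(" B",*o) for o in rects(r,(0,80,40),(14,255,230),26,1000) if o[3]<600]
r=dict(np.load("scene_f.npz"));im=r["pixels"];u=np.array([.269,.963,0]);n=np.array([.963,-.269,0])
# profile across the joint at several stations: hue/value along n at z=26
F=np.array([508.3,-194.2,26])
for sv in(-75,-40,0,40,75):
    ds=np.arange(-14,14,2.);q=pr(r,[F+sv*u+d*n for d in ds]);v=cv2.remap(im,q[:,0].astype(np.float32)[None],q[:,1].astype(np.float32)[None],cv2.INTER_LINEAR)[0]
    print(sv,v[:,1].tolist())
E
python3 chk.py
```

```text
[-11.0307699    1.73000141   7.75116701] [ 442.99605055 -174.4007853   -15.50924776] 29.8667
scene
 plank [351. 211.] 435.4 316.5 166.6 64.1 80.34
 plank [211. 179.] 482.9 -183.3 173.9 55.2 74.69
 plank [365. 169.] 210.8 319.2 167.2 63.2 86.43
 plank [284. 175.] 358.5 51.5 182.0 55.5 34.15
 B [184. 213.] 660.5 -221.4 316.8 298.0 -15.31
top
 plank [170. 275.] 200.9 314.9 172.3 57.3 86.76
 plank [173. 209.] 425.7 311.9 172.6 60.1 80.55
 plank [319. 112.] 783.5 -197.4 75.2 66.5 -89.72
 B [323. 170.] 571.9 -212.2 268.0 137.7 74.86
 B [311. 111.] 786.2 -165.5 161.6 161.1 63.56
-75 [236, 242, 249, 251, 249, 245, 237, 195, 152, 110, 101, 100, 100, 100]
-40 [202, 204, 211, 221, 232, 238, 228, 185, 140, 102, 101, 101, 101, 100]
0 [241, 246, 250, 251, 248, 244, 232, 196, 150, 112, 101, 100, 100, 100]
40 [249, 249, 250, 251, 249, 244, 232, 199, 153, 122, 100, 98, 98, 99]
75 [249, 250, 251, 250, 249, 244, 225, 185, 128, 99, 98, 97, 97, 98]
```

The joint shows no dark gap at any of five stations along it, and the plank lies within the board's length. I back off, rise and check.

step_arm:
  moves:
    - {"tx": -1, "ty": 0, "tz": 0, "roll": 0}
    - {"tx": -2, "ty": 0, "tz": 0, "roll": 0}
    - {"tx": -4, "ty": 0, "tz": 0, "roll": 0}
    - {"tx": -8, "ty": 0, "tz": 0, "roll": 0}
    - {"tx": -16, "ty": 0, "tz": 0, "roll": 0}
    - {"tx": -26, "ty": 0, "tz": -5, "roll": 0}
    - {"tx": -36, "ty": 0, "tz": -25, "roll": 0}
    - {"tx": -38, "ty": 0, "tz": -55, "roll": 0}
    - {"tx": -38, "ty": 0, "tz": -90, "roll": 0}
    - {"tx": -38, "ty": 0, "tz": -120, "roll": 0}
    - {"tx": -38, "ty": 0, "tz": -120, "roll": 0}

```text
t: 30.88
eef_pos: [409.4, -166.1, 109.3]
tcp_rot: [3.14, -0.007, -0.266]
ft_force: [0.8, 0.1, 0.4]
opening: 0.844
grip_force: 0.0
```

```bash
python3 chk.py; python3 - <<'E'
from h import *
a=dict(np.load("scene0.npz"))["pixels"].astype(int);b=dict(np.load("scene_f.npz"))["pixels"].astype(int)
d=(np.abs(a-b).sum(2)>90)
for n,(x,y,X,Y) in dict(mixer=(230,250,295,303),bowl=(143,212,200,258),jar=(110,158,147,200),jug=(358,240,420,295)).items(): print(n,d[y:Y,x:X].sum())
r=dict(np.load("scene_f.npz"));mask(r,180,155,250,200)
u=np.array([.269,.963,0]);n=np.array([.963,-.269,0]);C=np.array([482,-183.5,26])
print(pr(r,[C+i*85*u+j*28*n for i,j in((1,1),(1,-1),(-1,-1),(-1,1))]).tolist())
E
```

```text
[0.78497368 0.07812778 0.43649386] [ 409.35613198 -166.06907265  109.26266791] 30.8833
scene
 plank [351. 211.] 437.2 316.2 166.4 59.9 80.75
 plank [211. 178.] 480.7 -185.3 178.0 57.8 74.31
 plank [365. 169.] 210.8 319.2 167.2 63.2 86.43
 plank [284. 175.] 358.6 51.4 181.7 56.2 33.74
 B [184. 213.] 660.9 -221.5 316.0 298.0 -15.31
top
 plank [167. 275.] 201.2 320.5 161.1 57.3 86.76
 plank [249. 231.] 345.4 47.1 171.6 59.6 34.9
 plank [173. 209.] 426.1 311.8 172.6 59.3 80.55
 plank [301. 190.] 499.0 -135.4 64.4 54.0 74.72
 plank [316. 112.] 783.4 -190.2 66.5 60.8 0.28
 B [323. 171.] 570.9 -211.5 268.1 138.8 74.43
 B [311. 111.] 786.2 -165.5 161.6 161.1 63.56
-75 [250, 250, 250, 251, 249, 244, 236, 194, 150, 109, 100, 99, 98, 99]
-40 [250, 250, 251, 250, 248, 243, 227, 183, 138, 101, 100, 99, 99, 99]
0 [250, 250, 250, 251, 248, 242, 230, 194, 148, 111, 100, 100, 99, 99]
40 [248, 249, 249, 250, 248, 243, 231, 198, 152, 121, 99, 98, 98, 99]
75 [249, 250, 251, 250, 249, 244, 224, 184, 128, 99, 98, 96, 96, 98]
mixer 0
bowl 0
jar 0
jug 0
155 ..................................................
[... 1035 characters left out ...]
###################................
185 ..............................#########################...............
187 .................................#####################................
189 ....................................################..................
191 .......................................###########....................
193 ...........................................####.......................
195 ......................................................................
197 ......................................................................
199 ......................................................................
[[223.7, 193.2], [234.2, 184.4], [200.2, 164.6], [189.5, 172.5]]
```

The plank stands flush against the board, axis 74.3° against the board's 74.4°. It is inside both ends, and the mixer, bowl, jar and jug show no changed pixels.

```bash
python3 -c "
from cell import env
print(env.job_done())"
```

```text
the job is handed in; nothing more can be done
None
```

I handed the job in with the plank on its feet, flush against the board's robot-facing long side, within both ends, and with the mixer, jug, jar and bowl unmoved; but mid-turn it slipped from the grip onto the board's edge, and its raised end then dropped an estimated 20–30 mm onto the board's top before I regripped it and set it down slowly on the counter.

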